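# Refit the washed front guard of the shop fan

### The job

The front guard of the desk fan has been washed and stands in the drying rack. Put it back on the fan, which lies on its back: front face up, hook its two lugs under the lip at the fan's foot side, let the guard down into the recess and press its top edge until the spring catch snaps over it, without forcing it. Don't drop the guard from a height, leave the jar, tin, box and brush where they are, and let go of everything.

Things in the scene. Friction and masses are not known exactly. Their poses are not given: they have to be found in the camera images.
- fan: Square white desk fan lying on its back, fixed, open front up. Housing 208 mm (its x) by 198 mm (y), rim 77 mm above the counter. Origin: centre of the underside; z up, +x towards its foot side (two grey rubber feet stick out 19 mm there, below the rim), -x towards its top side, where the catch is
- pocket (a point): Centre of the recess for the guard, on its ledge, 62 mm above the counter; axes as the fan. The recess is 163 mm in x (-81.5 to +81.5), 166 mm in y and 15 mm deep (rim to ledge), so the guard has 3 mm of play in x and +/-3 mm in y. Seated, the guard's x axis points up, its z axis along the fan's -x, its centre is 7 mm above the ledge
- lip (a point): Foot of the recess wall at the fan's +x end, middle, at ledge height; axes as the fan. Two windows for the lugs in this wall, at y = +50 and -50 mm: each 32 mm wide, from the ledge to 9 mm above it, 14 mm deep; the rim over them is a lip 6 mm thick. The lugs enter with the guard tilted about 45 degrees (front up and towards +x, top edge raised), pushed down into this corner, then swung down
- catch (a joint): Spring catch, middle of the fan's -x rim: grey sliding wedge 24 mm wide, its nose 6 mm into the recess, its top 25 mm above the ledge. Value in m: 0 = out (rest), 0.010 = fully back, towards -x. The guard's top edge, lugs home, lies on the sloping nose 10 to 21 mm above the ledge; pressed down with about 8 to 16 N it pushes the nose back 3 to 6 mm and passes under; the nose springs out over it
- guard_center (a point): Centre of the loose white fan guard, a stiff plastic grille 160 x 160 mm, 14 mm thick, about 0.18 kg. Axes: x = front normal, z = from lug edge to top edge, y sideways. Front: raised square bezel, round grey hub; back flat, at x = -7 mm. Rim flange 8 mm thick (x -7 to +1). At first it stands on its lugs in the rack, top edge 181 mm above the counter, front facing along the rack's +x
- guard_foot (a point): Middle of the guard's lug edge (z = -80 mm from its centre), on the back face; axes as guard_center. Two lugs at y = +50 and -50 mm stick out 9 mm beyond this edge; each is 24 mm wide and 5 mm thick, level with the back face (x -7 to -2 mm from the guard's centre)
- guard_top (a point): Middle of the guard's top edge (z = +80 mm from its centre), on the back face; axes as guard_center. The bezel begins 10 mm below this edge and is a flat bar 20 mm wide, front at x = +7 mm from the guard's centre: a grip 14 mm thick, and the place to press
- rack: fixed steel-wire drying rack on a grey tray 120 x 190 mm, 12 mm thick; the wire hoops reach 75 mm up, 16 mm apart at the guard. Origin: centre of the underside; the guard stands across its x axis
- jar: bystander: closed glass jar, 84 mm across, 125 mm high; origin under its centre
- tin: bystander: round metal tin, 89 mm across, 97 mm high; origin under its centre
- box: bystander: cardboard box 60 x 90 x 110 mm high; origin under its centre
- brush: bystander: small wooden brush lying on the counter, about 20 mm high
There are look-alikes about, which are no part of the job. What is meant by the part that bears guard_center is not yellow, and is the larger of those in its own colour.

How it is judged:
At the end, for the whole second after the job is handed in: the guard lies at rest in the fan's recess, front face up (within 2 degrees), centred within 6 mm, lug edge at the foot side, both its lug edge and its top edge down on the ledge within 3.5 mm, and the catch is back out over its rim (within 1.5 mm of rest) (angle between guard_center's own x axis and vertical below 0.04 rad and horizontal distance between guard_center and pocket below 0.006 m and angle between the z axis of guard_center and the x axis of fan, either way round below 0.08 rad and x of guard_foot in the frame of fan above 0.0775 m and z of each of guard_foot, guard_top in the frame of fan below 0.0655 m and value of joint catch below 0.0015 m and linear speed of guard below 0.02 m/s); the robot touches nothing.
It fails at once if the guard was dropped (falling freely faster than 1.2 m/s) (linear speed of guard above 1.2 m/s and contact force between the fingers and guard below 0.05 N).
It fails at once if the guard was forced against the fan (jammed or pressed on it with more than 90 N in all) (contact force between guard and fan above 90 N and contact force between the fingers and guard above 20 N).
It fails at once if the jar, tin, box or brush was moved more than 30 mm (distance of any of jar, tin, box, brush from where it was at the start of the episode above 0.03 m).
It also fails if it takes over 61 s, if anything falls off the work surface, if the arm or the gripper's body presses on something with over 40 N, if the wrist force passes 120 N, or if a joint passes its speed limit or range.

### The arm

A 6-joint arm with a two-finger parallel gripper is mounted at the origin on the work surface. World frame = base frame: x ahead of the robot, y to its left, z up, the work surface at z = 0. Lengths are in m, angles in rad, forces in N, time in s.
With the tool pointing down it reaches from about 0.3 to 0.775 m from the base axis. Payload 14.6 kg.
Tool frame: the origin (TCP) lies between the finger pads; the fingertips stand 19 mm ahead of it and the grasp point (between the pads) is the TCP (ctrl.finger_overhang is the distance from the TCP to the fingertips, in m); z points along the fingers, y is the direction in which the jaws open and shut (so a half turn about z gives the same grasp; the last joint's range is limited). The gripper opens to 94 mm and grips with 3 to 60 N. Pads are 16 mm wide; open, the fingers measure 119 mm over their backs; the gripper's body (75 mm by 177 mm) begins 78 mm behind the grasp point.
Start: joints at [-0.067, 0.3, 1.521, -0, 1.321, -0.067], TCP at [0.55, -0, 0.224] pointing down, gripper open.
Joint ranges: [-3.03, 3.03], [-0.79, 2.21], [0.23, 2.52], [-1.04, 4.18], [0, 3.07], [-2.55, 2.55]. Speed limits (rad/s): [2.22, 2.22, 2.57, 3.14, 3.14, 3.14].

### API

Orientations are given as [roll, pitch, yaw] about the fixed x, y, z axes, in that order (R = Rz(yaw) Ry(pitch) Rx(roll)).
In Python, from station import ctrl gives the robot as it stands.
- The arm moves only by the tool send_rows, never from a script. Its argument "series" is a list of rows, each a list of 7 numbers: the turn, a rotation vector about the tool's x, y, z in degrees, then the shift along the tool's x, y, z in m, then the gripper's target within -1 to 1 (fully open at 1, half-way at 0, shut at -1). A call has 1 to 8 rows; each row is the pose to reach, as a shift and turn from the pose commanded when the call began, along the tool's axes at that moment; what a row does not reach only later rows make up. A row lasts 1/10 s, in which the tool goes at most 50 mm and 8.59 degrees, less where a joint would pass 70% of its speed; a pose out of reach is approached as far as the arm can. A call with a gripper value outside its range is refused whole. The fingers move at their own pace and stop on an object; "force" is the grip in N (left out, the last holds). Time passes only in rows, so rows that repeat a pose let the fingers close. It gives the time, the measured TCP pose, the force and the opening at its end, in the units of the state.
- ctrl.get_obs(): the state, without advancing time (a new reading comes with each control period).
- ctrl.camera(name): name is "scene" or "side" or "wrist"; returns a dict with "pixels" (384x512x3 uint8, red, green, blue), "z_map" (384x512 float32, m along the optical axis (not along the pixel's ray), 0 where there is no reading), "fov_y" (degrees; the focal length in pixels is half the picture's height over the tangent of half this angle, whatever the lens; pixels are square), "cx", "cy" (the principal point, pixels), "R" (3x3) and "t" (3): a world point X has camera coordinates R X + t. Camera axes: x right, y down, z forward; pixel columns grow to the right and rows downward; lengths in m; the calibration is good to about 2 mm. A picture is of the moment at which its call begins.
- ctrl.hand_in(): hands the job in, once; it reports no verdict.
The state is a dict: "time_s": time; "qpos": joint angles; "joint_vel": joint speeds; "tau": joint torques, N m; "ee_pos": TCP position; "eef_rot": TCP orientation; "force": force on the tool from outside, world axes, zero at the start; "moment": the same for the moment, N m; "grip_width": finger opening in m.
Only numpy, scipy, OpenCV 4.12 (cv2) and the standard library are available. Lean on these libraries where they do the work, as an engineer would, in place of code of your own. Each camera call takes 0.05 s, during which the arm holds its last target.

## Working session

There is one attempt and no reset: what is moved stays moved. The work goes in short steps, Python scripts to look and compute and a tool call to move; the robot and the scene stay as the last step left them, time stands still between calls to the robot, and variables do not carry over. Pictures are saved under pics/ and viewed, and the job is handed in when it is done.

Besides the shell and the picture viewer there is one more tool, called after "Call:" as name([rows], argument=value, ...), one row to a line, values as JSON. send_rows: Moves the arm, as the interface text tells. Its arguments: {"type":"object","properties":{"series":{"type":"array"},"force":{"type":"number"}},"required":["series"]}

```bash
ls; mkdir -p pics
python3 - <<'E'
from station import ctrl
import cv2,numpy as np
print(ctrl.get_obs())
for n in ["scene","side","wrist"]:
    c=ctrl.camera(n)
    print(n,c["fov_y"],c["cx"],c["cy"],c["R"].round(4).tolist(),c["t"].round(4).tolist())
    np.savez(f"{n}0.npz",**c)
    cv2.imwrite(f"pics/{n}0.png",cv2.cvtColor(c["pixels"],cv2.COLOR_RGB2BGR))
E
```

```text
pics
{'time_s': 0.0, 'qpos': array([-6.66035161e-02,  3.00468757e-01,  1.52157847e+00, -4.75912627e-06,
        1.32070222e+00, -6.65792085e-02]), 'joint_vel': array([ 0.00035083, -0.00050959, -0.0002277 ,  0.00048733,  0.00046919,
       -0.00100904]), 'tau': array([-1.53750298e-03, -5.31805658e+01, -3.52735734e+01,  7.07558286e-02,
        2.43994006e-02, -4.79655944e-05]), 'ee_pos': array([5.49759216e-01, 1.00306649e-05, 2.23888707e-01]), 'eef_rot': array([-3.14043811e+00, -7.23622484e-05,  1.57077316e+00]), 'force': array([ 0.03173528, -0.54521247,  0.13714823]), 'moment': array([-0.00678664, -0.0117896 , -0.01568002]), 'grip_width': 0.09435058813934168}
scene 55.2329194111132 254.4346450663923 192.63566684218694 [[0.8488, 0.5285, -0.0128], [0.284, -0.4763, -0.8321], [-0.4459, 0.7027, -0.5544]] [-0.4569, -0.0488, 1.4738]
side 42.35554026983208 254.07918371449148 191.93406436980158 [[-0.9687, -0.2483, -0.0026], [-0.135, 0.5354, -0.8337], [0.2084, -0.8073, -0.5522]] [0.5212, 0.1961, 1.5708]
wrist 70.12201824722317 257.62298408345947 191.8997635751239 [[1.0, 0.0001, -0.002], [0.0006, -0.9642, 0.2652], [-0.0019, -0.2652, -0.9642]] [-0.5483, -0.0281, 0.3929]
```

View pics/scene0.png

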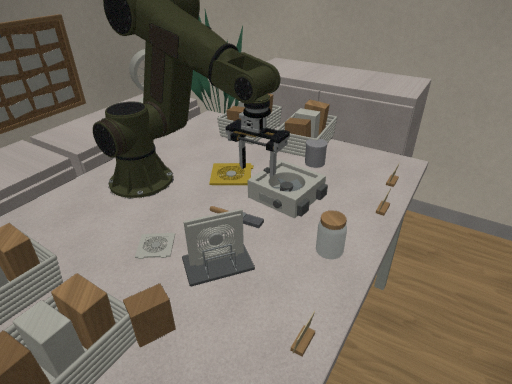

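View pics/side0.png

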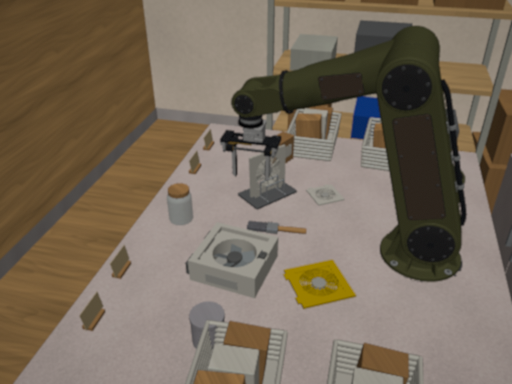

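View pics/wrist0.png

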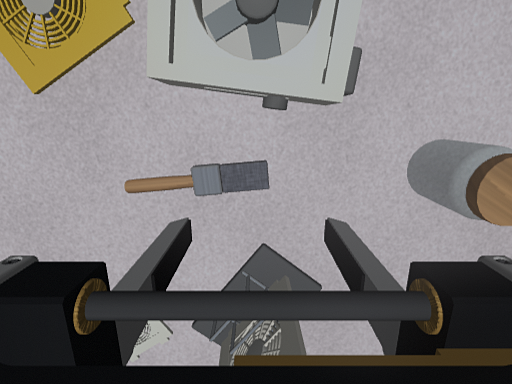

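Candidates for the guard in the scene view: white grille in the rack (215,240), yellow grille (232,174), small white grille lying flat (155,245). By the description (not yellow, larger of the white ones, standing in the rack), I choose (215,240). Next I'll take a close crop and get points.

```bash
cat > h.py <<'E'
import numpy as np,cv2
def load(n): return dict(np.load(n))
def cloud(c):
    z=c["z_map"];H,W=z.shape
    f=H/2/np.tan(np.radians(float(c["fov_y"]))/2)
    u,v=np.meshgrid(np.arange(W),np.arange(H))
    P=np.stack([(u-c["cx"])/f*z,(v-c["cy"])/f*z,z],-1)
    return (P-c["t"])@c["R"]   # R^T (P-t)
def proj(c,X):
    H=c["z_map"].shape[0];f=H/2/np.tan(np.radians(float(c["fov_y"]))/2)
    p=np.atleast_2d(X)@c["R"].T+c["t"]
    return np.stack([p[:,0]/p[:,2]*f+c["cx"],p[:,1]/p[:,2]*f+c["cy"]],-1)
def ray(c,uv,z):
    H=c["z_map"].shape[0];f=H/2/np.tan(np.radians(float(c["fov_y"]))/2)
    uv=np.atleast_2d(uv).astype(float)
    d=np.stack([(uv[:,0]-c["cx"])/f,(uv[:,1]-c["cy"])/f,np.ones(len(uv))],-1)@c["R"]
    o=-c["R"].T@c["t"]
    return o+d*((z-o[2])/d[:,2])[:,None]
E
python3 - <<'E'
from h import *
a=load("scene0.npz");b=load("side0.npz")
def crop(c,x0,x1,y0,y1,s): 
    return cv2.resize(cv2.cvtColor(c["pixels"][y0:y1,x0:x1],cv2.COLOR_RGB2BGR),None,fx=s,fy=s,interpolation=cv2.INTER_CUBIC)
i1=crop(a,130,345,145,295,3.6);cv2.imwrite("pics/c1.png",i1)
i2=crop(b,160,360,120,320,3);cv2.imwrite("pics/c2.png",i2)
for n,c in (("scene",a),("side",b),("wrist",load("wrist0.npz"))):
    P=cloud(c);ok=c["z_map"]>0
    for lo,hi in((.07,.084),(.1,.19)):
        m=ok&(P[...,2]>lo)&(P[...,2]<hi)&(P[...,0]>.2)&(P[...,0]<.9)&(abs(P[...,1])<.6)
        k,l,s,ce=cv2.connectedComponentsWithStats(m.astype(np.uint8))
        for i in range(1,k):
            if s[i,4]>60:
                Q=P[l==i];print(n,lo,s[i].tolist(),Q.min(0).round(3),Q.max(0).round(3),np.median(Q,0).round(3))
E
```

```text
scene 0.07 [306, 147, 21, 7, 61] [0.505 0.442 0.07 ] [0.581 0.498 0.084] [0.554 0.451 0.077]
scene 0.07 [248, 159, 78, 43, 767] [0.433 0.092 0.07 ] [0.664 0.315 0.084] [0.574 0.176 0.077]
scene 0.07 [317, 231, 29, 12, 103] [ 0.765 -0.036  0.07 ] [0.844 0.006 0.084] [ 0.816 -0.028  0.077]
scene 0.07 [188, 237, 55, 18, 250] [ 0.497 -0.281  0.07 ] [ 0.598 -0.156  0.084] [ 0.55  -0.225  0.076]
scene 0.07 [18, 260, 41, 29, 180] [ 0.217 -0.599  0.07 ] [ 0.229 -0.494  0.084] [ 0.223 -0.546  0.079]
scene 0.07 [133, 307, 39, 23, 179] [ 0.55 -0.53  0.07] [ 0.592 -0.449  0.084] [ 0.571 -0.494  0.076]
scene 0.07 [90, 316, 25, 25, 110] [ 0.495 -0.6    0.07 ] [ 0.501 -0.536  0.084] [ 0.498 -0.572  0.078]
scene 0.07 [102, 320, 31, 29, 145] [ 0.535 -0.6    0.07 ] [ 0.549 -0.524  0.084] [ 0.539 -0.564  0.08 ]
scene 0.1 [276, 117, 35, 18, 366] [0.328 0.509 0.1  ] [0.468 0.597 0.146] [0.423 0.534 0.13 ]
scene 0.1 [183, 208, 60, 39, 1472] [ 0.492 -0.283  0.1  ] [ 0.601 -0.154  0.185] [ 0.55  -0.225  0.148]
scene 0.1 [319, 210, 28, 24, 513] [ 0.764 -0.034  0.1  ] [0.84  0.043 0.13 ] [ 0.806 -0.007  0.125
[... 1393 characters left out ...]
5, 143, 53, 68, 559] [ 0.758 -0.028  0.07 ] [0.801 0.049 0.084] [0.764 0.02  0.077]
wrist 0.07 [210, 320, 21, 21, 103] [ 0.482 -0.22   0.072] [ 0.511 -0.187  0.077] [ 0.496 -0.203  0.075]
wrist 0.07 [230, 320, 34, 34, 176] [ 0.509 -0.242  0.071] [ 0.556 -0.186  0.077] [ 0.532 -0.214  0.075]
wrist 0.07 [236, 325, 31, 30, 185] [ 0.518 -0.249  0.07 ] [ 0.56  -0.196  0.084] [ 0.541 -0.218  0.076]
wrist 0.07 [222, 356, 12, 10, 68] [ 0.497 -0.268  0.07 ] [ 0.514 -0.251  0.082] [ 0.509 -0.257  0.075]
wrist 0.1 [455, 148, 57, 78, 3436] [ 0.76  -0.031  0.1  ] [0.81  0.046 0.128] [0.777 0.009 0.125]
wrist 0.1 [251, 320, 56, 35, 1202] [ 0.54  -0.218  0.1  ] [ 0.598 -0.153  0.162] [ 0.58  -0.167  0.123]
```

View pics/c1.png

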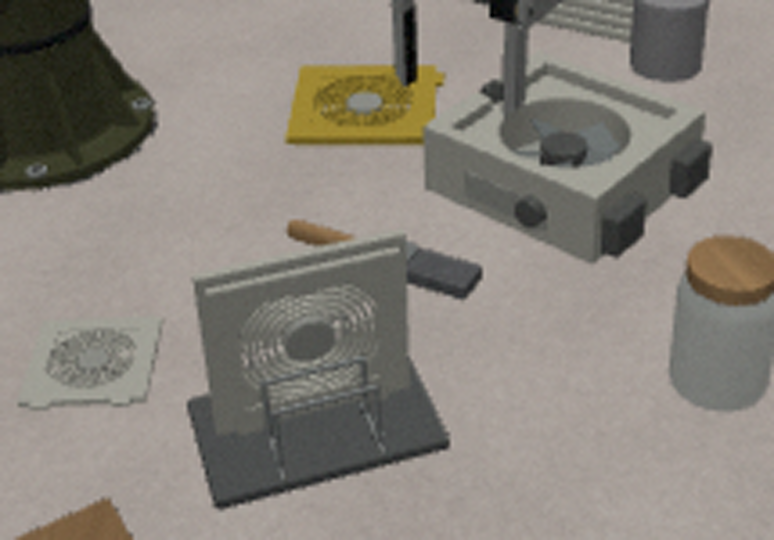

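View pics/c2.png

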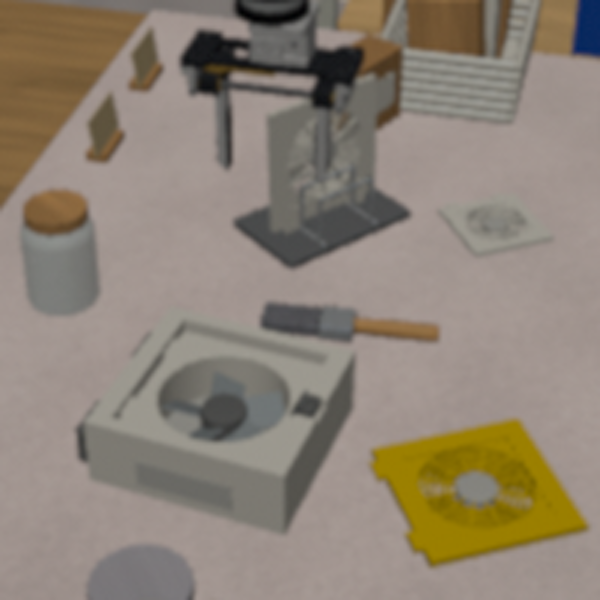

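Run:
```python
from h import *
Rm=[];G=[]
for n in("scene","side"):
    c=load(n+"0.npz");P=cloud(c);ok=c["z_map"]>0
    m=ok&(P[...,2]>.074)&(P[...,2]<.081)&(abs(P[...,0]-.548)<.14)&(abs(P[...,1]-.203)<.14)
    Q=P[m];r=cv2.minAreaRect((Q[:,:2]*1000).astype(np.float32));print(n,len(Q),"rim",r,np.median(Q[:,2]))
    print(cv2.boxPoints(r))
    m=ok&(P[...,2]>.0855)&(P[...,2]<.19)&(P[...,0]>.47)&(P[...,0]<.62)&(P[...,1]>-.3)&(P[...,1]<-.13)
    Q=P[m]
    if n=="scene":
        pc=c["pixels"][m]
    l=cv2.fitLine(Q[:,:2].astype(np.float32),cv2.DIST_HUBER,0,.01,.01).ravel()
    d=l[:2]*np.sign(l[0]);nn=np.array([d[1],-d[0]])
    s=Q[:,:2]@d;h=Q[:,:2]@nn
    print(n,"guard dir",d,"n",nn,np.degrees(np.arctan2(nn[1],nn[0])),"s rng",np.percentile(s,[0,.5,99.5,100]),"h pct",np.percentile(h,[1,5,25,50,75,95,99]),"z",np.percentile(Q[:,2],[50,98,99.5,100]))
    # plane tilt
    A=np.c_[s,Q[:,2],np.ones(len(s))];print(np.linalg.lstsq(A,h,rcond=None)[0])
```

```text
scene 633 rim ((548.8881225585938, 204.12045288085938), (204.798095703125, 211.07778930664062), 83.16810607910156) 0.07757684575626028
[[431.91757 115.00305]
 [641.4966   89.89395]
 [665.85864 293.23785]
 [456.27966 318.34695]]
scene guard dir [0.62381476 0.7815722 ] n [ 0.7815722  -0.62381476] -38.595245 s rng [0.09087968 0.09123493 0.2497097  0.25104194] h pct [0.55985865 0.56250498 0.56740015 0.56998966 0.57213007 0.57424747
 0.57538633] z [0.14247684 0.18233313 0.18337885 0.18487223]
[0.00083695 0.00793102 0.56825346]
side 1060 rim ((546.4949951171875, 202.8812255859375), (206.6407470703125, 210.23423767089844), 83.17063903808594) 0.07744978114377822
[[429.83762 112.79371]
 [638.58014  87.79417]
 [663.15234 292.96875]
 [454.40985 317.9683 ]]
side guard dir [0.6228007 0.7823805] n [ 0.7823805 -0.6228007] -38.520947 s rng [0.08237625 0.08532087 0.24886528 0.25050934] h pct [0.55259318 0.55415947 0.55740281 0.56022591 0.5626203  0.56696497
 0.57037516] z [0.13287056 0.18251801 0.18535829 0.1865847 ]
[-0.00056336  0.01043982  0.55894821]
```

Call:
send_rows([
  [0,0,7.7,-0.044,0,-0.01,1],
  [0,0,15.4,-0.088,0,-0.02,1],
  [0,0,23.1,-0.132,-0.001,-0.03,1],
  [0,0,30.8,-0.176,-0.002,-0.036,1],
  [0,0,38.5,-0.221,-0.003,-0.036,1],
  [0,0,38.5,-0.221,-0.003,-0.036,1],
])

```text
time_s: 0.75
ee_pos: [0.5462, -0.2254, 0.2598]
eef_rot: [-3.141, 0.001, 0.89]
force: [0.2, 1.0, -0.8]
grip_width: 0.0941
```

```bash
cat >> h.py <<'E'
from scipy.spatial.transform import Rotation as Ro
def snap(n,tag):
    from station import ctrl
    c=ctrl.camera(n);np.savez(f"{tag}.npz",**c)
    cv2.imwrite(f"pics/{tag}.png",cv2.cvtColor(c["pixels"],cv2.COLOR_RGB2BGR));return c
def pose(o):
    return np.array(o["ee_pos"]),Ro.from_euler("xyz",o["eef_rot"]).as_matrix()
def show(o):
    p,R=pose(o);print("t",o["time_s"],"p",p.round(4),"\nR",R.round(4).tolist(),"q",np.array(o["qpos"]).round(3),"F",np.array(o["force"]).round(1),"M",np.array(o["moment"]).round(2),"w",round(o["grip_width"],4))
E
python3 - <<'E'
from h import *;from station import ctrl
show(ctrl.get_obs());c=snap("wrist","w1");P=cloud(c);ok=c["z_map"]>0
m=ok&(P[...,2]>.172)&(P[...,2]<.19)&(abs(P[...,0]-.547)<.08)
Q=P[m];print(len(Q));
if len(Q):
    r=cv2.minAreaRect((Q[:,:2]*1000).astype(np.float32));print(r,cv2.boxPoints(r),np.median(Q,0))
E
```

```text
t 0.75 p [ 0.5462 -0.2254  0.2598] 
R [[0.6297, 0.7769, -0.0008], [0.7769, -0.6297, -0.0004], [-0.0008, -0.0004, -1.0]] q [-4.530e-01  3.690e-01  1.347e+00 -1.000e-03  1.426e+00  2.280e-01] F [ 0.2  1.  -0.8] M [ 0.05  0.06 -0.03] w 0.0941
1743
((548.2127685546875, -221.5169677734375), (159.77040100097656, 13.733292579650879), 51.39445114135742) [[ 493.00195 -279.65958]
 [ 503.734   -288.22855]
 [ 603.4236  -163.37436]
 [ 592.6915  -154.80539]] [ 0.55316712 -0.21270109  0.18171546]
```

View pics/w1.png

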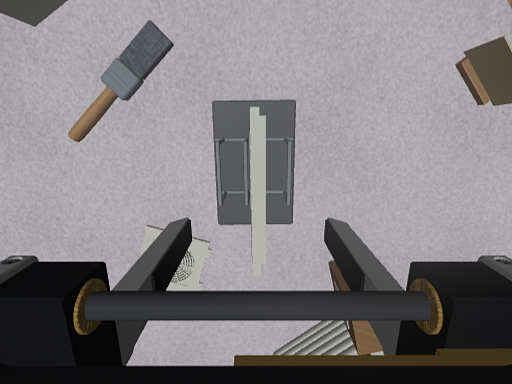

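Wrist view: the guard's top edge shows as a strip from (255,107) to (260,275), midway between the fingers, with the bezel step on the right (front, tool +y). It measures 160 x 14 mm, centre (0.548,-0.2215). I'll descend and grip.

Call:
send_rows([
  [0,0,0,0.0005,0.0014,0.03,1],
  [0,0,0,0.0005,0.0014,0.06,1],
  [0,0,0,0.0005,0.0014,0.085,1],
  [0,0,0,0.0005,0.0014,0.097,1],
  [0,0,0,0.0005,0.0014,0.097,1],
  [0,0,0,0.0005,0.0014,0.097,-0.5],
  [0,0,0,0.0005,0.0014,0.097,-1],
  [0,0,0,0.0005,0.0014,0.097,-1],
], force=30)

```text
time_s: 1.6
ee_pos: [0.5488, -0.2215, 0.1646]
eef_rot: [3.14, -0.0, 0.899]
force: [-0.5, -0.2, 0.9]
grip_width: 0.0734
```

Call:
send_rows([
  [0,0,0,0,0,0,-1],
  [0,0,0,0,0,0,-1],
  [0,0,0,0,0,0,-1],
])

```text
time_s: 1.9
ee_pos: [0.5484, -0.2215, 0.1636]
eef_rot: [3.141, -0.0, 0.899]
force: [0.5, 0.3, 0.0]
grip_width: 0.0495
```

Call:
send_rows([
  [0,0,0,0,0,0,-1],
  [0,0,0,0,0,0,-1],
  [0,0,0,0,0,0,-1],
  [0,0,0,0,0,0,-1],
  [0,0,0,0,0,0,-1],
  [0,0,0,0,0,0,-1],
  [0,0,0,0,0,0,-1],
  [0,0,0,0,0,0,-1],
])

```text
time_s: 2.7
ee_pos: [0.5484, -0.2214, 0.1634]
eef_rot: [-3.141, 0.0, 0.899]
force: [-0.3, 0.6, 0.6]
grip_width: 0.0139
```

Run:
```python
from h import *;from station import ctrl
show(ctrl.get_obs());c=snap("scene","s2")
cv2.imwrite("pics/s2c.png",cv2.resize(cv2.imread("pics/s2.png")[130:300,150:360],None,fx=3.5,fy=3.5))
```

```text
t 2.7 p [ 0.5484 -0.2214  0.1634] 
R [[0.6225, 0.7826, -0.0001], [0.7826, -0.6225, 0.0001], [-0.0, -0.0002, -1.0]] q [-0.446  0.445  1.469  0.     1.228  0.226] F [-0.3  0.6  0.6] M [0.3  0.38 0.  ] w 0.0139
```

View pics/s2c.png

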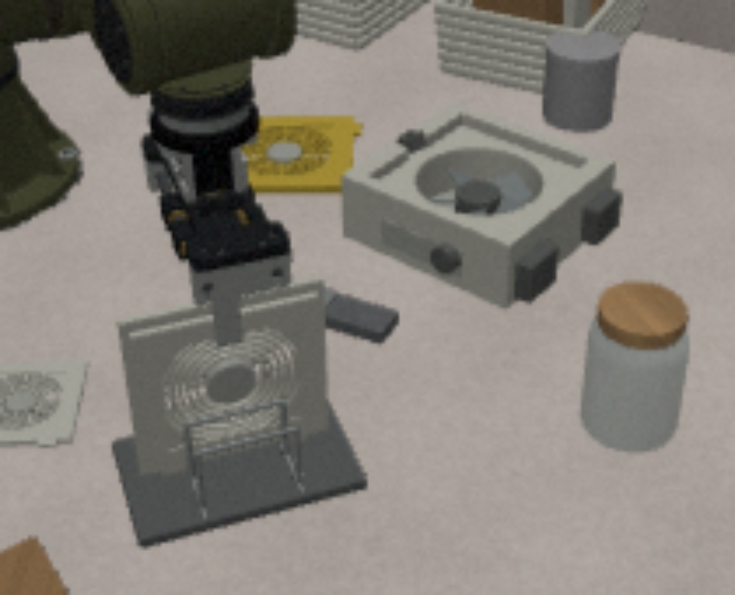

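Call:
send_rows([
  [0,0,0,0,0,-0.01,-1],
  [0,0,0,0,0,-0.04,-1],
  [0,0,0,0,0,-0.075,-1],
  [0,0,0,0,0,-0.11,-1],
  [0,0,0,0,0,-0.137,-1],
  [0,0,0,0,0,-0.137,-1],
])

```text
time_s: 3.35
ee_pos: [0.5492, -0.2219, 0.3049]
eef_rot: [3.135, -0.002, 0.899]
force: [-0.2, -1.2, -2.0]
grip_width: 0.0139
```

```bash
cat > tgt.py <<'E'
from h import *
def rel(o,p,R,p0=None,R0=None):
    a,A=pose(o)
    return np.degrees(Ro.from_matrix(A.T@R).as_rotvec()).round(2),(A.T@(np.array(p)-a)).round(4)
E
python3 - <<'E'
from tgt import *;from station import ctrl
o=ctrl.get_obs();show(o)
f=np.radians(-6.83)
ty=np.array([np.cos(f),np.sin(f),0]);tz=np.array([0,0,-1.]);R=np.c_[np.cross(ty,tz),ty,tz]
print(rel(o,[.545,.10,.30],R))
E
```

```text
t 3.35 p [ 0.5492 -0.2219  0.3049] 
R [[0.6225, 0.7826, 0.0064], [0.7826, -0.6225, -0.0031], [0.0015, 0.0069, -1.0]] q [-0.446  0.348  1.274 -0.     1.513  0.226] F [-0.2 -1.2 -2. ] M [-0.    0.03 -0.02] w 0.0139
(array([ 4.100e-01,  2.000e-02, -3.167e+01]), array([ 0.2493, -0.2037,  0.0039]))
```

Call:
send_rows([
  [0,0,-4,0.02,-0.016,0,-1],
  [0,0,-9,0.056,-0.046,0,-1],
  [0,0,-15,0.096,-0.078,0,-1],
  [0,0,-21,0.136,-0.11,0,-1],
  [0,0,-27,0.176,-0.143,0,-1],
  [0,0,-31.7,0.216,-0.176,0,-1],
  [0,0,-31.7,0.25,-0.204,0,-1],
  [0,0,-31.7,0.25,-0.204,0,-1],
])

```text
time_s: 4.15
ee_pos: [0.5435, 0.1061, 0.2992]
eef_rot: [-3.14, -0.001, 1.458]
force: [0.1, -0.3, -3.0]
grip_width: 0.0136
```

Call:
send_rows([
  [0,0,0,0,0,0,-1],
  [0,0,0,0,0,0,-1],
])

```text
time_s: 4.35
ee_pos: [0.5443, 0.1003, 0.2997]
eef_rot: [-3.141, 0.0, 1.451]
force: [-1.1, 0.6, -1.9]
grip_width: 0.0136
```

Run:
```python
from h import *;from station import ctrl
show(ctrl.get_obs());c=snap("wrist","w3")
P=cloud(c);ok=c["z_map"]>0
m=ok&(P[...,2]>.073)&(P[...,2]<.081)&(abs(P[...,0]-.548)<.14)&(abs(P[...,1]-.203)<.14)
Q=P[m];r=cv2.minAreaRect((Q[:,:2]*1000).astype(np.float32));print(len(Q),r,cv2.boxPoints(r),np.median(Q[:,2]))
```

```text
t 4.35 p [0.5443 0.1003 0.2997] 
R [[0.1192, 0.9929, -0.0009], [0.9929, -0.1192, -0.0004], [-0.0005, -0.0009, -1.0]] q [ 0.116  0.263  1.394 -0.     1.485  0.236] F [-1.1  0.6 -1.9] M [-0.06  0.01 -0.03] w 0.0136
8388 ((547.2705078125, 204.14971923828125), (199.00103759765625, 208.52279663085938), 82.8377456665039) [[431.41696  118.424866]
 [638.3127    92.42633 ]
 [663.124    289.87457 ]
 [456.22833  315.8731  ]] 0.07779146829882859
```

View pics/w3.png

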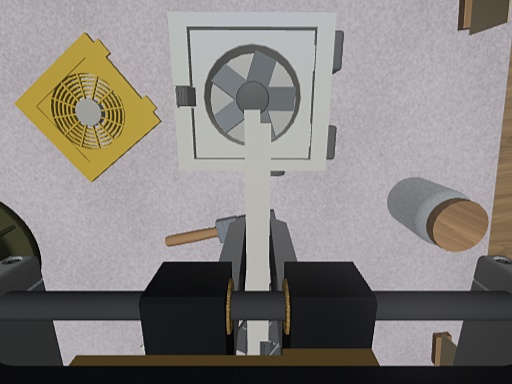

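The wrist view shows the whole fan: catch at (186,96), feet at (338,50) and (332,140), guard top edge as a strip at (258,110-350). I'll measure how the guard sits in the gripper.

Run:
```python
from h import *
c=load("w3.npz");P=cloud(c);ok=c["z_map"]>0
px=c["pixels"].astype(int);wh=px.min(-1)>110
p=np.array([.5443,.1003,.2997]);ang=np.radians(-6.85)
m=ok&wh&(P[...,2]>.27)&(P[...,2]<.34)
Q=P[m]-p;tx=np.array([.1192,.9929]);ty=np.array([.9929,-.1192])
a=np.c_[Q[:,:2]@tx,Q[:,:2]@ty,Q[:,2]]
k=abs(a[:,0])<.1;k&=abs(a[:,1])<.03;a=a[k]
print(len(a),np.percentile(a,[0,1,10,50,90,99,100],axis=0).round(4))
b=a[abs(a[:,2]-.0176)<.004];print(cv2.minAreaRect((b[:,:2]*1000).astype(np.float32)),np.median(b[:,2]))
```

```text
4925 [[-0.0744 -0.0203 -0.0258]
 [-0.0708 -0.0079  0.0062]
 [-0.0524 -0.0067  0.008 ]
 [ 0.0264 -0.0014  0.0178]
 [ 0.0691  0.0043  0.0202]
 [ 0.0793  0.0058  0.0211]
 [ 0.0807  0.0181  0.0382]]
((3.1924896240234375, -4.122381687164307), (7.8448662757873535, 155.0897216796875), 89.93424224853516) 0.019028583260983112
```

```bash
cat >> tgt.py <<'E'
FC=np.array([.548,.204]);FA=np.radians(-7.0)
def guardpose(th,bx,bz,off=62.,FC=FC,FA=FA,dy=0.):
    """theta deg, back-corner of lug tip (fan x mm, mm above ledge) -> tool p,R"""
    t=np.radians(th);c,s=np.cos(t),np.sin(t)
    gx=np.array([s,0,c]);gz=np.array([-c,0,s])
    p=np.array([bx,dy,62+bz])+7*gx+(89+off)*gz
    W=Ro.from_euler("z",FA).as_matrix()
    tx=np.array([0,1.,0])
    R=W@np.c_[tx,gx,-gz]
    return W@(p/1000)+np.r_[FC,0],R
def where(o,off=62.):
    p,R=pose(o);W=Ro.from_euler("z",FA).as_matrix()
    gx=W.T@R[:,1];gz=-W.T@R[:,2]
    q=(W.T@(p-np.r_[FC,0]))*1000
    B=q-7*gx-(89+off)*gz
    return "th",np.degrees(np.arctan2(gz[2],-gz[0])).round(2),"B",(B-[0,0,62]).round(1),"yawerr",np.degrees(np.arctan2(R[1,0],R[0,0])-FA-np.pi/2).round(2),"Ffan",(W.T@np.array(o["force"])).round(1)
E
python3 - <<'E'
from tgt import *;from station import ctrl
o=ctrl.get_obs();print(where(o))
print(rel(o,*guardpose(45,74,40)))
E
```

```text
('th', np.float64(90.04), 'B', array([   2. , -103.7,   86.9]), 'yawerr', np.float64(0.12), 'Ffan', array([ 0.3, -0. , -3.1]))
(array([-4.504e+01, -3.000e-02,  1.200e-01]), array([ 0.1037, -0.0367,  0.0862]))
```

Call:
send_rows([
  [-7,0,0,0.03,-0.006,0,-1],
  [-15,0,0,0.06,-0.014,0.01,-1],
  [-23,0,0,0.09,-0.02,0.03,-1],
  [-31,0,0,0.1037,-0.027,0.05,-1],
  [-39,0,0,0.1037,-0.033,0.07,-1],
  [-45,0,0,0.1037,-0.0367,0.0862,-1],
  [-45,0,0,0.1037,-0.0367,0.0862,-1],
  [-45,0,0,0.1037,-0.0367,0.0862,-1],
])

```text
time_s: 5.2
ee_pos: [0.5195, 0.2074, 0.2129]
eef_rot: [2.358, 0.001, 1.451]
force: [0.8, 0.4, -2.1]
grip_width: 0.0138
```

Call:
send_rows([
  [0,0,0,0,0,0,-1],
])

```text
time_s: 5.3
ee_pos: [0.5207, 0.2077, 0.2147]
eef_rot: [2.357, -0.0, 1.451]
force: [-0.0, 0.1, -1.5]
grip_width: 0.0135
```

Run:
```python
from tgt import *;from station import ctrl
o=ctrl.get_obs();show(o);print(where(o))
for n in("scene","side","wrist"):snap(n,n[0]+"4")
a=cv2.imread("pics/s4.png")[110:260,190:360];b=cv2.imread("pics/s4.png")
b=cv2.imread("pics/s4.png") if 0 else cv2.imread("pics/w4.png")
cv2.imwrite("pics/v4.png",np.hstack([cv2.resize(a,(453,400)),cv2.resize(b,(340,400))]))
o=ctrl.get_obs()
for bx,bz in((79,12),(79,2)):print(rel(o,*guardpose(45,bx,bz)))
```

```text
t 5.3 p [0.5207 0.2077 0.2147] 
R [[0.12, 0.7023, 0.7017], [0.9928, -0.085, -0.0847], [0.0001, 0.7068, -0.7075]] q [ 0.499  0.092  1.98  -0.873  0.565  1.256] F [-0.   0.1 -1.5] M [ 0.07  0.64 -0.01] w 0.0135
('th', np.float64(45.03), 'B', array([74.2,  0.6, 41. ]), 'yawerr', np.float64(0.11), 'Ffan', array([-0. ,  0.1, -1.5]))
(array([ 0.02, -0.11,  0.06]), array([-0.0007, -0.0175,  0.0239]))
(array([ 0.02, -0.11,  0.06]), array([-0.0007, -0.0245,  0.031 ]))
```

View pics/v4.png

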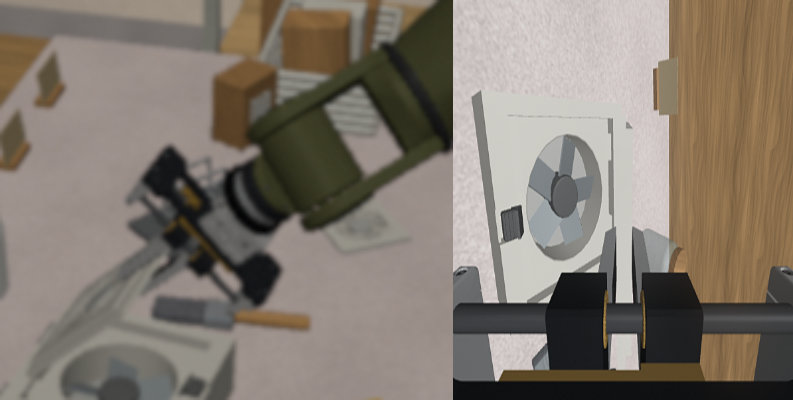

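Call:
send_rows([
  [0,0,0,-0.0006,-0.005,0.007,-1],
  [0,0,0,-0.0006,-0.01,0.014,-1],
  [0,0,0,-0.0006,-0.015,0.02,-1],
  [0,0,0,-0.0006,-0.0175,0.0239,-1],
  [0,0,0,-0.0006,-0.0175,0.0239,-1],
  [0,0,0,-0.0006,-0.0175,0.0239,-1],
])

```text
time_s: 6.05
ee_pos: [0.5248, 0.2073, 0.185]
eef_rot: [2.356, -0.0, 1.452]
force: [-0.1, 0.1, -2.0]
grip_width: 0.0137
```

Run:
```python
from tgt import *;from station import ctrl
o=ctrl.get_obs();show(o);print(where(o))
snap("scene","sc5");snap("side","si5");snap("wrist","w5")
a=cv2.imread("pics/sc5.png")[130:240,220:350];b=cv2.imread("pics/si5.png")[190:310,170:310]
cv2.imwrite("pics/v5.png",np.hstack([cv2.resize(a,(400,338)),cv2.resize(b,(394,338))]))
P=cloud(dict(np.load("sc5.npz")))
```

```text
t 6.05 p [0.5248 0.2073 0.185 ] 
R [[0.1186, 0.7022, 0.7021], [0.9929, -0.0839, -0.0838], [0.0, 0.7071, -0.7071]] q [ 0.493  0.146  2.001 -0.97   0.514  1.365] F [-0.1  0.1 -2. ] M [0.1  0.83 0.02] w 0.0137
('th', np.float64(45.0), 'B', array([78.3,  0.8, 11.3]), 'yawerr', np.float64(0.19), 'Ffan', array([-0.1,  0.1, -2. ]))
```

View pics/v5.png

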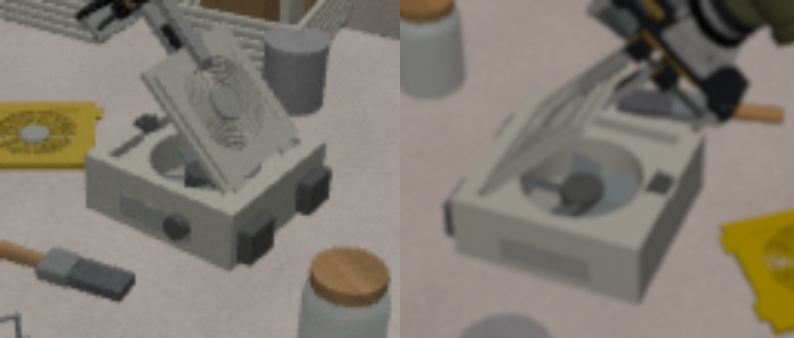

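View pics/w5.png

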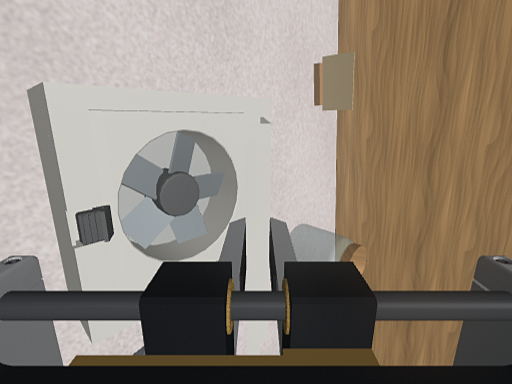

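Run:
```python
from tgt import *;from station import ctrl
o=ctrl.get_obs()
for bx,bz in((79,8),(79,5),(79,2.5),(79,0.5)):print(rel(o,*guardpose(48,bx,bz)))
```

```text
(array([ 3.02, -0.15,  0.13]), array([-0.0005,  0.0059,  0.0036]))
(array([ 3.02, -0.15,  0.13]), array([-0.0005,  0.0037,  0.0057]))
(array([ 3.02, -0.15,  0.13]), array([-0.0005,  0.002 ,  0.0075]))
(array([ 3.02, -0.15,  0.13]), array([-0.0005,  0.0005,  0.0089]))
```

Call:
send_rows([
  [2,0,0,-0.0005,0.004,0.0024,-1],
  [3,0,0,-0.0005,0.0059,0.0036,-1],
  [3,0,0,-0.0005,0.0037,0.0057,-1],
  [3,0,0,-0.0005,0.002,0.0075,-1],
  [3,0,0,-0.0005,0.002,0.0075,-1],
  [3,0,0,-0.0005,0.002,0.0075,-1],
])

```text
time_s: 6.8
ee_pos: [0.5316, 0.206, 0.1826]
eef_rot: [2.406, -0.001, 1.451]
force: [-8.9, -5.0, 11.5]
grip_width: 0.0141
```

Run:
```python
from tgt import *;from station import ctrl
o=ctrl.get_obs();show(o);print(where(o))
```

```text
t 6.8 p [0.5316 0.206  0.1826] 
R [[0.1192, 0.7358, 0.6666], [0.9929, -0.0892, -0.0791], [0.0012, 0.6713, -0.7412]] q [ 0.47   0.161  1.965 -0.838  0.525  1.227] F [-8.9 -5.  11.5] M [-0.3  -0.05 -0.85] w 0.0141
('th', np.float64(47.83), 'B', array([79.6,  0.4,  3.9]), 'yawerr', np.float64(0.15), 'Ffan', array([-8.2, -6. , 11.5]))
```

Run:
```python
from tgt import *;from station import ctrl
snap("scene","sc6");snap("side","si6")
a=cv2.imread("pics/sc6.png")[150:220,240:330];b=cv2.imread("pics/si6.png")[220:300,180:280]
cv2.imwrite("pics/v6.png",np.hstack([cv2.resize(a,(400,311),interpolation=2),cv2.resize(b,(389,311),interpolation=2)]))
# guard plane + extents from depth: scene sees front, side sees back
for n,z0 in(("sc6",0),("si6",0)):
    c=load(n+".npz");P=cloud(c);px=c["pixels"].astype(int)
    W=Ro.from_euler("z",FA).as_matrix();Q=(P-np.r_[FC,.062])@W*1000
    m=(c["z_map"]>0)&(abs(Q[...,1])<95)&(Q[...,2]>22)&(Q[...,2]<140)&(Q[...,0]>-60)&(Q[...,0]<95)&(px.min(-1)>90)&((px.max(-1)-px.min(-1))<30)
    q=Q[m];k=abs(q[:,1])<82
    print(n,len(q),"y ext",np.percentile(q[:,1],[.5,2,50,98,99.5]).round(1))
    g=q@np.array([np.sin(np.radians(47.83)),0,np.cos(np.radians(47.83))])
    l=q@np.array([-np.cos(np.radians(47.83)),0,np.sin(np.radians(47.83))])
    print(np.percentile(g,[2,10,50,90,98]).round(1),np.percentile(l,[.5,2,98,99.5]).round(1))
o=ctrl.get_obs();p,R=pose(o);W=Ro.from_euler("z",FA).as_matrix();q=((p-np.r_[FC,.062])@W)*1000
s,c_=np.sin(np.radians(47.83)),np.cos(np.radians(47.83));print("tcp g,l",q@[s,0,c_],q@[-c_,0,s],q)
```

```text
sc6 1367 y ext [-77.9 -75.8  -9.4  75.   80.9]
[62.8 67.6 73.9 78.3 81.4] [-34.2 -31.1 114.8 118.8]
si6 649 y ext [-64.4 -54.2  38.1  84.6  85.6]
[51.4 63.7 71.6 76.4 83.5] [-31.8 -28.5 124.6 135. ]
tcp g,l 68.74573033478619 100.49801318877594 [-1.65162691e+01  6.68433643e-02  1.20635977e+02]
```

View pics/v6.png

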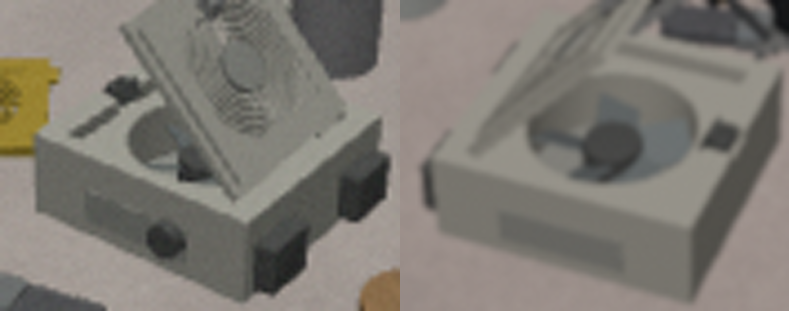

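Run:
```python
from tgt import *
W=Ro.from_euler("z",FA).as_matrix()
c=load("w3.npz");P=cloud(c);Q=(P-np.r_[FC,.062])@W*1000
ok=c["z_map"]>0
for y in range(-70,80,10):
    k=ok&(abs(Q[...,1]-y)<1.5)&(abs(Q[...,2])<4);r=ok&(abs(Q[...,1]-y)<1.5)&(abs(Q[...,2]-15.5)<3)
    x=Q[k][:,0];xr=Q[r][:,0]
    if len(x) and len(xr): print("y",y,"ledge x",x.min().round(1),x.max().round(1),"rim x",xr.min().round(1),xr[xr<0].max().round(1) if (xr<0).any() else '',xr[xr>0].min().round(1) if (xr>0).any() else '',xr.max().round(1))
for x0 in range(-70,80,10):
    k=ok&(abs(Q[...,0]-x0)<1.5)&(abs(Q[...,2])<4);r=ok&(abs(Q[...,0]-x0)<1.5)&(abs(Q[...,2]-15.5)<3)
    x=Q[k][:,1];xr=Q[r][:,1]
    if len(x) and len(xr): print("x",x0,"ledge y",x.min().round(1),x.max().round(1),"rim y",xr.min().round(1),xr[xr<0].max().round(1) if (xr<0).any() else '',xr[xr>0].min().round(1) if (xr>0).any() else '',xr.max().round(1))
```

```text
y -70 ledge x -82.6 80.5 rim x -105.0 -82.2 80.7 102.5
y -60 ledge x -82.4 81.2 rim x -104.5 -82.2 81.0 101.9
y -50 ledge x -82.2 82.1 rim x -104.9 -82.1 80.4 102.8
y -40 ledge x -82.5 81.7 rim x -104.2 -82.2 80.6 102.2
y -30 ledge x -82.5 80.7 rim x -104.4 -82.7 80.8 102.7
y -20 ledge x -82.4 80.7 rim x -104.2 -82.2 80.6 102.9
y -10 ledge x -78.5 80.8 rim x -79.7 -76.6 80.4 102.6
y 0 ledge x -77.6 80.9 rim x -80.4 -76.2 80.7 103.2
y 10 ledge x -78.6 80.9 rim x -79.9 -76.7 81.0 102.7
y 20 ledge x -82.1 81.0 rim x -104.9 -82.3 80.6 103.0
y 30 ledge x -82.4 80.7 rim x -103.6 -82.0 80.7 102.3
y 40 ledge x -82.4 82.3 rim x -104.4 -82.4 80.9 102.9
y 50 ledge x -82.2 82.2 rim x -104.5 -82.0 80.8 103.4
y 60 ledge x -82.3 81.5 rim x -104.4 -82.5 81.0 102.7
y 70 ledge x -82.1 80.9 rim x -104.6 -82.2 80.8 102.9
x -70 ledge y -83.4 82.8 rim y -98.4 -84.2 82.4 98.6
x -60 ledge y -83.5 83.0 rim y -98.4 -83.1 82.6 98.7
x -50 ledge y -83.3 82.7 rim y -98.5 -83.9 82.4 98.7
x -40 ledge y -83.4 82.5 rim y -98.2 -84.1 82.6 97.6
x -30 ledge y -83.3 82.8 rim y -98.2 -83.9 82.3 97.8
x -20 ledge y -83.4 82.7 rim y -98.3 -83.7 82.4 97.4
x -10 ledge y -428.3 83.0 rim y -426.4 -422.1 82.4 97.9
x 0 ledge y 65.6 82.7 rim y 82.0  82.0 97.8
x 10 ledge y 64.5 82.6 rim y 82.4  82.4 97.8
x 20 ledge y 61.8 82.8 rim y 82.0  82.0 98.2
x 30 ledge y -83.3 82.7 rim y -425.1 -83.7 82.2 97.6
x 40 ledge y -83.3 82.8 rim y -413.9 -83.7 82.2 98.1
x 50 ledge y -83.2 82.6 rim y -99.4 -83.6 82.1 97.9
x 60 ledge y -83.1 82.7 rim y -99.6 -83.7 82.0 97.7
x 70 ledge y -83.1 82.5 rim y -99.6 -83.5 82.2 98.1
```

Run:
```python
from tgt import *;from station import ctrl
o=ctrl.get_obs()
for bx,bz in((76,7),(75.5,3),(75.5,1),(75.5,0),(79,0.5),(81,.5)):print(bx,bz,rel(o,*guardpose(48,bx,bz,dy=-1.1)))
```

```text
76 7 (array([ 0.17, -0.16,  0.06]), array([-0.0012, -0.0003, -0.0047]))
75.5 3 (array([ 0.17, -0.16,  0.06]), array([-0.0012, -0.0033, -0.002 ]))
75.5 1 (array([ 0.17, -0.16,  0.06]), array([-0.0012, -0.0047, -0.0005]))
75.5 0 (array([ 0.17, -0.16,  0.06]), array([-0.0012, -0.0053,  0.0002]))
79 0.5 (array([ 0.17, -0.16,  0.06]), array([-0.0012, -0.0024,  0.0022]))
81 0.5 (array([ 0.17, -0.16,  0.06]), array([-0.0012, -0.0009,  0.0035]))
```

Call:
send_rows([
  [0,0,0,-0.001,0.0008,-0.0053,-1],
  [0,0,0,-0.001,0.0008,-0.0053,-1],
  [0,0,0,-0.001,-0.0023,-0.0027,-1],
  [0,0,0,-0.001,-0.0036,-0.0012,-1],
  [0,0,0,-0.001,-0.0036,-0.0012,-1],
  [0,0,0,-0.001,-0.0036,-0.0012,-1],
])

```text
time_s: 7.5
ee_pos: [0.5282, 0.2056, 0.1806]
eef_rot: [2.406, -0.001, 1.452]
force: [-4.5, -3.5, 9.2]
grip_width: 0.0143
```

Run:
```python
from tgt import *;from station import ctrl
o=ctrl.get_obs();show(o);print(where(o))
```

```text
t 7.5 p [0.5282 0.2056 0.1806] 
R [[0.1184, 0.7363, 0.6662], [0.993, -0.0884, -0.0788], [0.0009, 0.6709, -0.7416]] q [ 0.473  0.158  1.975 -0.846  0.522  1.237] F [-4.5 -3.5  9.2] M [-0.16 -0.79 -0.46] w 0.0143
('th', np.float64(47.86), 'B', array([76.3, -0.4,  1.9]), 'yawerr', np.float64(0.2), 'Ffan', array([-4. , -4. ,  9.2]))
```

Call:
send_rows([
  [0,0,0,0,0.0015,0.001,-1],
  [0,0,0,0,0.0029,0.002,-1],
  [0,0,0,0,0.0029,0.002,-1],
  [0,0,0,0,0.004,0.003,-1],
  [0,0,0,0,0.004,0.003,-1],
])

```text
time_s: 8.0
ee_pos: [0.5331, 0.2052, 0.1825]
eef_rot: [2.405, -0.002, 1.452]
force: [-25.8, -4.8, 27.3]
grip_width: 0.014
```

Run:
```python
from tgt import *;from station import ctrl
o=ctrl.get_obs();show(o);print(where(o))
```

```text
t 8.0 p [0.5331 0.2052 0.1825] 
R [[0.1188, 0.7351, 0.6675], [0.9929, -0.0891, -0.0785], [0.0018, 0.6721, -0.7404]] q [ 0.467  0.163  1.964 -0.839  0.521  1.225] F [-25.8  -4.8  27.3] M [-0.53  0.31 -1.05] w 0.014
('th', np.float64(47.77), 'B', array([81.4, -0.1,  4. ]), 'yawerr', np.float64(0.18), 'Ffan', array([-25. ,  -7.9,  27.3]))
```

Run:
```python
from tgt import *;from station import ctrl
o=ctrl.get_obs();p,R=pose(o)
for n in("scene","side"):
    c=snap(n,n+"7")
    P=cloud(c);px=c["pixels"].astype(int)
    Q=(P-p)@R*1000   # tool coords: x=guard y, y=guard x, z=-guard z
    m=(c["z_map"]>0)&(abs(Q[...,0])<88)&(abs(Q[...,1])<14)&(Q[...,2]>-22)&(Q[...,2]<150)&(px.min(-1)>80)&((px.max(-1)-px.min(-1))<30)
    m&=~((abs(Q[...,0])<14)&(Q[...,2]<25))
    q=Q[m]
    print(n,len(q),"x",np.percentile(q[:,0],[.3,1,99,99.7]).round(1),"z",np.percentile(q[:,2],[.3,1,5]).round(1))
    for lo,hi in((-20,-12),(-8,8),(8,30),(30,60),(60,90),(90,120),(120,135),(135,150)):
        k=(q[:,2]>lo)&(q[:,2]<hi);
        for s in(-1,1):
            kk=k&(q[:,0]*s>50)&(q[:,0]*s<78)
            if kk.sum()>5:print(" z",lo,"side",s,kk.sum(),np.percentile(q[kk,1],[10,50,90]).round(1))
```

```text
scene 1509 x [-85.  -78.8  79.7  85.8] z [-19.  -16.1  -7.7]
 z -20 side -1 7 [-3.2 -0.9  1.6]
 z -20 side 1 12 [1.5 3.2 4.1]
 z -8 side -1 39 [-6.1  3.2  7.5]
 z -8 side 1 20 [ 6.4  9.8 12.2]
 z 8 side -1 53 [-7.3  3.1  6.1]
 z 8 side 1 31 [ 6.7  8.9 10.9]
 z 30 side -1 71 [-4.8  2.2  6.3]
 z 30 side 1 45 [4.  7.9 9.9]
 z 60 side -1 72 [-6.4  1.3  4.9]
 z 60 side 1 55 [ 3.4  7.3 10.5]
 z 90 side -1 68 [-6.4  0.4  5.5]
 z 90 side 1 44 [ 4.7  7.7 10.2]
 z 120 side -1 33 [-5.4  1.3  5.1]
 z 120 side 1 19 [2.  6.2 7.9]
 z 135 side -1 28 [-5.7  0.2  8.4]
 z 135 side 1 21 [-1.1  3.7  9.2]
side 664 x [-85.3 -80.8  86.4  87.1] z [-21.5 -21.1 -18.8]
 z -20 side 1 13 [-4.6  1.3  4.7]
 z -8 side 1 20 [2.  5.9 7.9]
 z 8 side 1 21 [2.1 6.3 7.9]
 z 30 side 1 28 [1.5 5.8 7.5]
 z 60 side -1 6 [0.8 2.  2.5]
 z 60 side 1 23 [1.8 5.6 6.9]
 z 90 side -1 12 [1.4 1.9 2.6]
 z 90 side 1 21 [1.2 5.8 6.6]
 z 120 side 1 8 [1.6 5.6 6.2]
 z 135 side -1 20 [1.2 4.  8.4]
 z 135 side 1 26 [ 1.9  5.8 11.2]
```

Call:
send_rows([
  [0,0,0,0,0,-0.004,-1],
  [0,0,0,0,-0.001,-0.012,-1],
  [0,0,0,0,-0.001,-0.02,-1],
  [0,0,0,0,-0.001,-0.02,-1],
  [0,0,0,0,-0.001,-0.02,-1],
])

```text
time_s: 8.6
ee_pos: [0.5184, 0.2066, 0.1941]
eef_rot: [2.409, 0.0, 1.452]
force: [0.6, -0.3, -2.5]
grip_width: 0.0135
```

```bash
cat > chk.py <<'E'
from tgt import *;from station import ctrl
import sys
o=ctrl.get_obs();p,R=pose(o);show(o);print(where(o))
c=snap("scene",sys.argv[1])
P=cloud(c);px=c["pixels"].astype(int)
Q=(P-p)@R*1000
m=(c["z_map"]>0)&(abs(Q[...,0])<88)&(abs(Q[...,1])<16)&(Q[...,2]>-22)&(Q[...,2]<140)&(px.min(-1)>80)&((px.max(-1)-px.min(-1))<30)
q=Q[m]
# bezel ring |x| 52..68 / front plane: robust fit of upper envelope
k=(abs(q[:,0])>51)&(abs(q[:,0])<69)&(q[:,2]>-6)&(q[:,2]<118)
k|=(q[:,2]>94)&(q[:,2]<110)&(abs(q[:,0])<69)
b=q[k];A=np.c_[b[:,0],b[:,2],np.ones(len(b))]
w=np.ones(len(b),bool)
for _ in range(8):
    s=np.linalg.lstsq(A[w],b[w,1],rcond=None)[0];r=b[:,1]-A@s;w=(r>-3)&(r<4)
print(len(b),w.sum(),"front plane y=%.4f x + %.4f z + %.2f"%tuple(s),"twist deg",np.degrees(s[0]).round(2),"tilt",np.degrees(s[1]).round(2))
E
python3 chk.py sc8; cd pics; python3 -c "
import cv2
a=cv2.imread('sc8.png')[120:220,235:335];cv2.imwrite('sc8c.png',cv2.resize(a,None,fx=6,fy=6,interpolation=2))"
```

```text
t 8.6 p [0.5184 0.2066 0.1941] 
R [[0.1181, 0.738, 0.6644], [0.993, -0.0877, -0.0791], [-0.0001, 0.6691, -0.7432]] q [ 0.485  0.12   1.98  -0.807  0.553  1.2  ] F [ 0.6 -0.3 -2.5] M [ 0.09  0.69 -0.03] w 0.0135
('th', np.float64(48.0), 'B', array([66.2, -0.6, 15.2]), 'yawerr', np.float64(0.22), 'Ffan', array([ 0.7, -0.2, -2.5]))
372 299 front plane y=0.0008 x + -0.0209 z + 7.20 twist deg 0.05 tilt -1.2
```

View pics/sc8c.png

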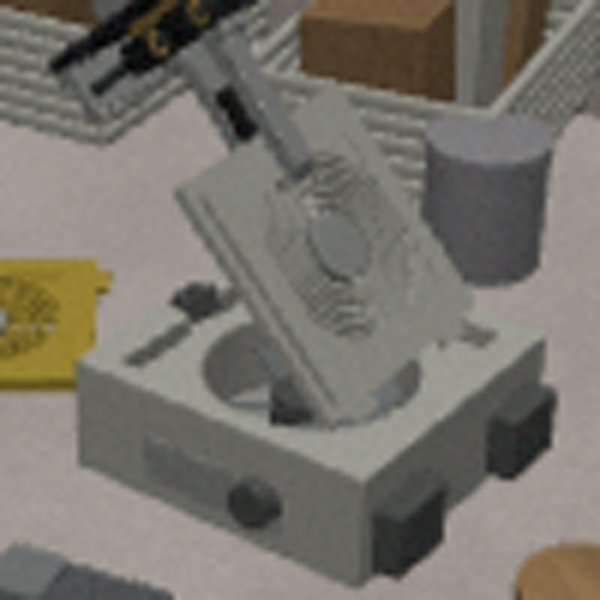

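Run:
```python
from tgt import *;from station import ctrl
o=ctrl.get_obs()
for bx,bz in((74,9),(76,4),(76,3),(78,2.5)):print(bx,bz,rel(o,*guardpose(46.5,bx+.2,bz+.4,dy=-.7)))
```

```text
74 9 (array([-1.52, -0.13,  0.16]), array([ 0.0003, -0.0018,  0.0094]))
76 4 (array([-1.52, -0.13,  0.16]), array([ 0.0003, -0.0037,  0.0145]))
76 3 (array([-1.52, -0.13,  0.16]), array([ 0.0003, -0.0044,  0.0152]))
78 2.5 (array([-1.52, -0.13,  0.16]), array([ 0.0003, -0.0032,  0.0169]))
```

Call:
send_rows([
  [-1.5,0,0,0,-0.0018,0.005,-1],
  [-1.5,0,0,0,-0.0018,0.0094,-1],
  [-1.5,0,0,0,-0.0037,0.0145,-1],
  [-1.5,0,0,0,-0.0037,0.0145,-1],
  [-1.5,0,0,0,-0.0044,0.0152,-1],
  [-1.5,0,0,0,-0.0044,0.0152,-1],
])

```text
time_s: 9.25
ee_pos: [0.5257, 0.2059, 0.1805]
eef_rot: [2.382, -0.001, 1.452]
force: [0.5, 0.5, 2.1]
grip_width: 0.0136
```

```bash
python3 chk.py sc9
```

```text
t 9.25 p [0.5257 0.2059 0.1805] 
R [[0.1184, 0.7197, 0.6841], [0.993, -0.0863, -0.081], [0.0007, 0.6889, -0.7248]] q [ 0.482  0.153  1.992 -0.915  0.513  1.308] F [0.5 0.5 2.1] M [ 0.38 -0.47  0.02] w 0.0136
('th', np.float64(46.46), 'B', array([76.6, -0.4,  4.2]), 'yawerr', np.float64(0.2), 'Ffan', array([0.5, 0.6, 2.1]))
395 309 front plane y=0.0239 x + -0.0102 z + 7.36 twist deg 1.37 tilt -0.58
```

```bash
cat > inpl.py <<'E'
from tgt import *;from station import ctrl
import sys
o=ctrl.get_obs();p,R=pose(o)
for n in ("wrist","scene"):
    c=snap(n,n+sys.argv[1]);P=cloud(c);px=c["pixels"].astype(int)
    Q=(P-p)@R*1000
    m=(c["z_map"]>0)&(abs(Q[...,0])<88)&(Q[...,1]>-9)&(Q[...,1]<12)&(Q[...,2]>-26)&(Q[...,2]<150)&(px.min(-1)>80)&((px.max(-1)-px.min(-1))<30)
    q=Q[m]
    T=[]
    for x in range(-76,80,6):
        if abs(x)<16: continue
        k=abs(q[:,0]-x)<3
        if k.sum()>8:T.append((x,np.percentile(q[k,2],4),np.median(q[k,1])))
    T=np.array(T)
    if len(T)>4:
        print(n,"top edge z vs x fit",np.polyfit(T[:,0],T[:,1],1),"deg",np.degrees(np.polyfit(T[:,0],T[:,1],1)[0]).round(2)); print(T.round(1).tolist())
    for s in(-1,1):
        E=[]
        for z in range(0,130,8):
            k=(abs(q[:,2]-z)<4)&(q[:,0]*s>60)
            if k.sum()>6:E.append((z,s*np.percentile(q[k,0]*s,95)))
        E=np.array(E)
        if len(E)>5:print(n,"side",s,np.polyfit(E[:,0],E[:,1],1),"deg",np.degrees(np.polyfit(E[:,0],E[:,1],1)[0]).round(2),E[:,1].round(1))
E
python3 inpl.py 9
```

```text
wrist top edge z vs x fit [ -0.05347225 -19.37678876] deg -3.06
[[-76.0, -16.3, -4.4], [-70.0, -16.6, -2.4], [-64.0, -16.9, -2.4], [-58.0, -17.3, -1.8], [-52.0, -17.6, -4.3], [-46.0, -17.8, -4.2], [-28.0, -8.5, 3.4], [-22.0, -18.8, 0.1], [-16.0, -18.9, -0.5], [20.0, -20.9, -0.4], [26.0, -21.2, 0.1], [32.0, -21.4, 0.1], [38.0, -21.8, 0.1], [44.0, -21.9, 0.6], [50.0, -22.2, 0.6], [56.0, -22.6, 0.6], [62.0, -22.9, 0.6], [68.0, -23.1, 1.1], [74.0, -23.6, 0.6]]
wrist side 1 [ 0.0821702  78.15620109] deg 4.71 [77.7 81.5 75.  82.8 83.1 81.  85. ]
scene top edge z vs x fit [-0.01283468 -7.44581249] deg -0.74
[[-76.0, -11.2, -1.4], [-70.0, -1.7, 0.0], [-64.0, -4.6, 4.6], [-58.0, -10.1, 5.8], [-52.0, -7.6, 5.3], [-46.0, -8.3, 4.8], [-40.0, -8.7, 4.4], [-34.0, -7.8, 4.3], [-28.0, -9.9, 4.3], [-22.0, -11.6, 4.4], [-16.0, -7.2, 4.4], [20.0, 23.8, 4.9], [26.0, -2.3, 5.6], [32.0, -8.9, 5.7], [38.0, -14.3, 5.9], [44.0, -4.8, 6.2], [50.0, -16.3, 6.2], [56.0, -13.6, 6.2], [62.0, -9.1, 7.7], [68.0, -13.3, 8.4], [74.0, -8.5, 8.5]]
scene side -1 [ 4.29685846e-02 -7.84997841e+01] deg 2.46 [-79.3 -78.7 -77.1 -77.3 -76.5 -75.4 -75.9 -77.1 -77.4 -75.4 -75.7 -75.5
 -72.7 -72.6 -74.4 -72.5 -74.2]
scene side 1 [2.69276251e-02 7.56838653e+01] deg 1.54 [75.7 78.4 73.9 78.  76.3 76.1 82.1 74.1 76.  76.4 78.7 79.2 78.  78.1
 82.1]
```

Run:
```python
from h import *
for tag,p,eu in(("w3",[.5443,.1003,.2997],None),("w4",None,None),("w5",None,None)):
    c=load(tag+".npz")
    if tag=="w3":R=np.array([[0.1192,0.9929,-0.0009],[0.9929,-0.1192,-0.0004],[-0.0005,-0.0009,-1.0]])
    if tag=="w4":p=[.5207,.2077,.2147];R=np.array([[0.12,0.7023,0.7017],[0.9928,-0.085,-0.0847],[0.0001,0.7068,-0.7075]])
    if tag=="w5":p=[.5248,.2073,.1850];R=np.array([[0.1186,0.7022,0.7021],[0.9929,-0.0839,-0.0838],[0,0.7071,-0.7071]])
    P=cloud(c);px=c["pixels"].astype(int);Q=(P-np.array(p))@R*1000
    m=(c["z_map"]>0)&(abs(Q[...,0])<88)&(Q[...,1]>-9)&(Q[...,1]<12)&(Q[...,2]>-26)&(Q[...,2]<50)&(px.min(-1)>80)&((px.max(-1)-px.min(-1))<30)
    q=Q[m];T=[]
    for x in range(-76,80,6):
        if abs(x)<32: continue
        k=abs(q[:,0]-x)<3
        if k.sum()>8:T.append((x,np.percentile(q[k,2],4)))
    T=np.array(T);print(tag,np.polyfit(T[:,0],T[:,1],1),T[:,1].round(1))
```

```text
w3 [ -0.02733604 -19.20671568] [-17.2 -17.5 -17.6 -17.9 -17.9 -20.  -20.2 -20.5 -20.6 -20.7 -21.1 -21.
 -21.1]
w4 [ -0.02613426 -19.66224724] [-17.9 -18.  -18.1 -18.3 -18.5 -20.4 -20.6 -20.7 -21.  -21.  -21.3 -21.6
 -21.7]
w5 [ -0.02445649 -19.83862205] [-18.1 -18.4 -18.3 -18.5 -18.8 -20.6 -20.8 -21.  -21.1 -21.1 -21.4 -21.5
 -21.6]
```

Run:
```python
from tgt import *
W=Ro.from_euler("z",FA).as_matrix()
for t in("w3","w5","wrist9"):
    c=load(t+".npz");P=cloud(c);Q=(P-np.r_[FC,0])@W
    m=(c["z_map"]>0)&(abs(Q[...,2]-.077)<.006)&(abs(Q[...,0])<.103)&(abs(Q[...,1])<.098)
    q=Q[m]*1000;A=np.c_[q[:,0],q[:,1],np.ones(len(q))]
    print(t,len(q),np.linalg.lstsq(A,q[:,2],rcond=None)[0])
    m=(c["z_map"]>0)&(abs(P[...,2])<.006)&(abs(P[...,0]-.6)<.3)&(abs(P[...,1]-.15)<.3)
    q=P[m];A=np.c_[q,np.ones(len(q))][:,[0,1,3]]
    print(len(q),np.linalg.lstsq(A,q[:,2],rcond=None)[0])
```

```text
w3 8195 [-4.36606918e-04 -9.00032984e-04  7.76547782e+01]
58256 [-0.00098632 -0.00040117  0.0014651 ]
w5 10434 [-1.51602222e-03 -6.81677096e-04  7.77721243e+01]
46896 [-0.00128542 -0.00049211  0.00157234]
wrist9 10910 [-1.23261239e-03 -1.15947082e-03  7.78069785e+01]
48792 [-0.00129874 -0.00044113  0.00156624]
```

Call:
send_rows([
  [0,0,0,0,0,-0.004,-1],
  [0,0,0,0,-0.001,-0.012,-1],
  [0,0,0,0,-0.001,-0.022,-1],
  [0,0,0,0,-0.001,-0.03,-1],
  [0,0,0,0,-0.001,-0.03,-1],
  [0,0,0,0,-0.001,-0.03,-1],
], force=55)

```text
time_s: 10.0
ee_pos: [0.5041, 0.2084, 0.2013]
eef_rot: [2.382, -0.0, 1.452]
force: [1.1, -1.0, -2.7]
grip_width: 0.0135
```

```bash
cat > wr.py <<'E'
from tgt import *;from station import ctrl
import sys
o=ctrl.get_obs();p,R=pose(o);show(o);print(where(o))
c=snap("wrist","wr"+sys.argv[1]);P=cloud(c);px=c["pixels"].astype(int);Q=(P-p)@R*1000
m=(c["z_map"]>0)&(abs(Q[...,0])<90)&(Q[...,1]>-10)&(Q[...,1]<12)&(Q[...,2]>-28)&(Q[...,2]<60)&(px.min(-1)>80)&((px.max(-1)-px.min(-1))<30)
q=Q[m];T=[]
for x in range(-76,80,6):
    if abs(x)<32: continue
    k=abs(q[:,0]-x)<3
    if k.sum()>8:T.append((x,np.percentile(q[k,2],4)))
T=np.array(T);s=np.polyfit(T[:,0],T[:,1],1);print("top edge",s,"deg",np.degrees(np.arctan(s[0])))
k=abs(q[:,2]-(s[0]*q[:,0]+s[1]))<5
print("x ends",np.percentile(q[k,0],[0,.5,99.5,100]).round(1))
t=q[abs(q[:,2]-(s[0]*q[:,0]+s[1]))<2.5];t=t[abs(t[:,0])>25];A=np.c_[t[:,0],np.ones(len(t))]
print("edge strip: y slope (twist deg)",np.degrees(np.linalg.lstsq(A,t[:,1],rcond=None)[0][0]).round(2))
r=cv2.minAreaRect(t[:,:2].astype(np.float32));print(r)
E
python3 wr.py 10; python3 chk.py sc10
```

```text
t 10.0 p [0.5041 0.2084 0.2013] 
R [[0.1181, 0.72, 0.6838], [0.993, -0.0858, -0.0812], [0.0002, 0.6886, -0.7251]] q [ 0.513  0.083  2.014 -0.863  0.564  1.266] F [ 1.1 -1.  -2.7] M [ 0.07  0.66 -0.05] w 0.0135
('th', np.float64(46.48), 'B', array([54.8, -0.6, 25. ]), 'yawerr', np.float64(0.22), 'Ffan', array([ 1.2, -0.9, -2.7]))
top edge [ -0.03947745 -19.96323963] deg -2.260717351666656
x ends [-74.4 -72.8  79.7  80.3]
edge strip: y slope (twist deg) 0.3
((2.6527328491210938, -3.209146022796631), (154.20704650878906, 8.048263549804688), 0.48493853211402893)
t 10.05 p [0.5042 0.2083 0.201 ] 
R [[0.1183, 0.7203, 0.6835], [0.993, -0.0858, -0.0814], [0.0, 0.6884, -0.7254]] q [ 0.512  0.084  2.014 -0.863  0.564  1.266] F [-0.3  0.7 -1.5] M [-0.03  0.71  0.01] w 0.0134
('th', np.float64(46.5), 'B', array([54.8, -0.7, 24.7]), 'yawerr', np.float64(0.2), 'Ffan', array([-0.4,  0.7, -1.5]))
376 290 front plane y=0.0045 x + -0.0261 z + 8.03 twist deg 0.26 tilt -1.5
```

```bash
cat > g2.py <<'E'
from tgt import *
M0=np.array([[0,1.,0],[1,0,0],[0,0,-1]])  # guard->tool axes
class Grip:
    def __init__(s,beta,tilt,zc=60.6,x0=0.):
        s.G=Ro.from_euler("y",beta,degrees=True).as_matrix()@Ro.from_euler("x",tilt,degrees=True).as_matrix()@M0
        s.pt=np.array([x0,0,0]);s.pg=np.array([0,0,zc])
    def tool(s,th,bx,bz,dy=0.):
        t=np.radians(th);c,q=np.cos(t),np.sin(t)
        W=Ro.from_euler("z",FA).as_matrix()
        Rg=W@np.array([[q,0,-c],[0,1,0],[c,0,q]])
        Bw=np.r_[FC,0]*1000+W@np.array([bx,dy,62+bz])
        R=Rg@s.G.T
        p=Bw+Rg@(s.pg-np.array([-7,0,-89]))-R@s.pt
        return p/1000,R
    def where(s,o):
        p,R=pose(o);W=Ro.from_euler("z",FA).as_matrix();Rg=W.T@R@s.G
        out=[]
        for y in(-50,50):
            w=p*1000+R@(s.pt+s.G@(np.array([-7,y,-89])-s.pg))
            out.append((W.T@(w-np.r_[FC*1000,62])).round(1).tolist())
        return "th",np.degrees(np.arctan2(Rg[2,2],-Rg[0,2])).round(2),"roll",np.degrees(Rg[2,1]).round(2),"yaw",np.degrees(Rg[1,0]).round(2) if 0 else np.degrees(-Rg[0,1]).round(2),"lugs",out,"F",(W.T@np.array(o["force"])).round(1),"M",np.array(o["moment"]).round(2)
E
python3 - <<'E'
from g2 import *;from station import ctrl
g=Grip(2.26,1.0);o=ctrl.get_obs();print(g.where(o))
for a in((47.5,66,20),(47.5,75,4),(47.5,75,2),(47.5,75,0.5),(47.5,78,0.5)):print(a,rel(o,*g.tool(*a)))
E
```

```text
('th', np.float64(47.52), 'roll', np.float64(1.63), 'yaw', np.float64(1.76), 'lugs', [[53.3, -44.9, 22.5], [50.3, 55.0, 25.3]], 'F', array([ 0.8,  0.9, -2.1]), 'M', array([ 0.11,  0.68, -0.02]))
(47.5, 66, 20) (array([-0.01, -2.39,  0.15]), array([0.0011, 0.0076, 0.0125]))
(47.5, 75, 4) (array([-0.01, -2.39,  0.15]), array([0.0011, 0.0031, 0.0303]))
(47.5, 75, 2) (array([-0.01, -2.39,  0.15]), array([0.0011, 0.0017, 0.0317]))
(47.5, 75, 0.5) (array([-0.01, -2.39,  0.15]), array([0.0011, 0.0007, 0.0328]))
(47.5, 78, 0.5) (array([-0.01, -2.39,  0.15]), array([0.0011, 0.0029, 0.0349]))
```

Call:
send_rows([
  [0,-2.4,0,0.0009,0.005,0.006,-1],
  [0,-2.4,0,0.0009,0.0076,0.0125,-1],
  [0,-2.4,0,0.0009,0.005,0.022,-1],
  [0,-2.4,0,0.0009,0.0031,0.0303,-1],
  [0,-2.4,0,0.0009,0.0031,0.0303,-1],
  [0,-2.4,0,0.0009,0.0031,0.0303,-1],
])

```text
time_s: 10.7
ee_pos: [0.5272, 0.2062, 0.1807]
eef_rot: [2.383, 0.031, 1.423]
force: [1.0, 0.9, -2.2]
grip_width: 0.014
```

```bash
cat > st.py <<'E'
from g2 import *;from station import ctrl
import sys
g=Grip(float(sys.argv[1]),1.0);o=ctrl.get_obs();print(o["time_s"],g.where(o),np.array(o["qpos"]).round(2))
E
python3 st.py 2.26; python3 wr.py 11
```

```text
10.7 ('th', np.float64(47.54), 'roll', np.float64(-0.12), 'yaw', np.float64(0.1), 'lugs', [[75.0, -50.4, 3.7], [74.8, 49.6, 3.5]], 'F', array([ 0.8,  1. , -2.2]), 'M', array([ 0.11,  0.67, -0.01])) [ 0.5   0.17  1.97 -0.93  0.57  1.34]
t 10.7 p [0.5272 0.2062 0.1807] 
R [[0.147, 0.7208, 0.6774], [0.9887, -0.0858, -0.1233], [-0.0307, 0.6878, -0.7252]] q [ 0.501  0.171  1.97  -0.932  0.57   1.335] F [ 1.   0.9 -2.2] M [ 0.11  0.67 -0.01] w 0.014
('th', np.float64(46.54), 'B', array([77.8, -6.4,  4.4]), 'yawerr', np.float64(-1.46), 'Ffan', array([ 0.8,  1. , -2.2]))
top edge [ -0.03956378 -19.95966319] deg -2.2656561708366176
x ends [-75.  -72.6  79.7  80.2]
edge strip: y slope (twist deg) 0.29
((2.3375396728515625, -3.160099506378174), (154.75990295410156, 8.029276847839355), 0.47995978593826294)
```

Call:
send_rows([
  [0,0,0,0,-0.0007,0.0007,-1],
  [0,0,0,0,-0.0014,0.0014,-1],
  [0,0,0,0,-0.0021,0.0021,-1],
  [0,0,0,0,-0.0021,0.0021,-1],
])

```text
time_s: 11.15
ee_pos: [0.5271, 0.2064, 0.1782]
eef_rot: [2.382, 0.03, 1.423]
force: [-0.0, -0.4, -2.1]
grip_width: 0.0134
```

```bash
python3 st.py 2.26
```

```text
11.15 ('th', np.float64(47.5), 'roll', np.float64(-0.1), 'yaw', np.float64(0.11), 'lugs', [[75.0, -50.2, 1.2], [74.8, 49.8, 1.1]], 'F', array([ 0. , -0.4, -2.1]), 'M', array([0.11, 0.71, 0.01])) [ 0.5   0.18  1.97 -0.94  0.57  1.35]
```

Call:
send_rows([
  [0,0,0,0,0.0004,0.0014,-1],
  [0,0,0,0,0.0011,0.0021,-1],
  [0,0,0,0,0.0019,0.0027,-1],
  [0,0,0,0,0.0019,0.0027,-1],
])

```text
time_s: 11.55
ee_pos: [0.5305, 0.2058, 0.1777]
eef_rot: [2.382, 0.03, 1.423]
force: [-0.8, 0.4, -1.7]
grip_width: 0.013
```

```bash
python3 st.py 2.26
```

```text
11.55 ('th', np.float64(47.49), 'roll', np.float64(-0.1), 'yaw', np.float64(0.1), 'lugs', [[78.4, -50.3, 0.7], [78.3, 49.7, 0.6]], 'F', array([-0.9,  0.3, -1.7]), 'M', array([0.15, 0.5 , 0.06])) [ 0.5   0.18  1.97 -0.94  0.56  1.34]
```

Call:
send_rows([
  [0,0,0,0,0.0008,0.0009,-1],
  [0,0,0,0,0.0017,0.0018,-1],
  [0,0,0,0,0.0017,0.0018,-1],
])

```text
time_s: 11.85
ee_pos: [0.533, 0.2055, 0.1776]
eef_rot: [2.382, 0.03, 1.423]
force: [-3.1, 0.5, 0.7]
grip_width: 0.0134
```

```bash
python3 st.py 2.26
```

```text
11.85 ('th', np.float64(47.49), 'roll', np.float64(-0.09), 'yaw', np.float64(0.1), 'lugs', [[80.9, -50.4, 0.7], [80.7, 49.6, 0.5]], 'F', array([-3.2,  0.1,  0.7]), 'M', array([0.01, 0.61, 0.  ])) [ 0.49  0.19  1.96 -0.94  0.56  1.34]
```

Call:
send_rows([
  [0,0,0,0,0,0,-0.6],
  [0,0,0,0,0,0,-0.6],
  [0,0,0,0,0,0,-0.5],
  [0,0,0,0,0,0,-0.4],
  [0,0,0,0,0,0,-0.4],
])

```text
time_s: 12.35
ee_pos: [0.5328, 0.2055, 0.1774]
eef_rot: [2.382, 0.03, 1.423]
force: [-0.1, 0.2, -1.2]
grip_width: 0.0278
```

```bash
python3 st.py 2.26
python3 - <<'E'
from h import *
snap("scene","sc12");snap("side","si12")
a=cv2.imread("pics/sc12.png")[110:220,230:340];b=cv2.imread("pics/si12.png")[190:300,180:290]
cv2.imwrite("pics/v12.png",cv2.resize(np.hstack([a,b]),None,fx=3.6,fy=3.6,interpolation=2))
E
```

```text
12.35 ('th', np.float64(47.5), 'roll', np.float64(-0.1), 'yaw', np.float64(0.1), 'lugs', [[80.7, -50.4, 0.5], [80.6, 49.6, 0.3]], 'F', array([-0.1,  0.2, -1.2]), 'M', array([ 0.14,  0.4 , -0.  ])) [ 0.49  0.19  1.96 -0.94  0.56  1.34]
```

View pics/v12.png

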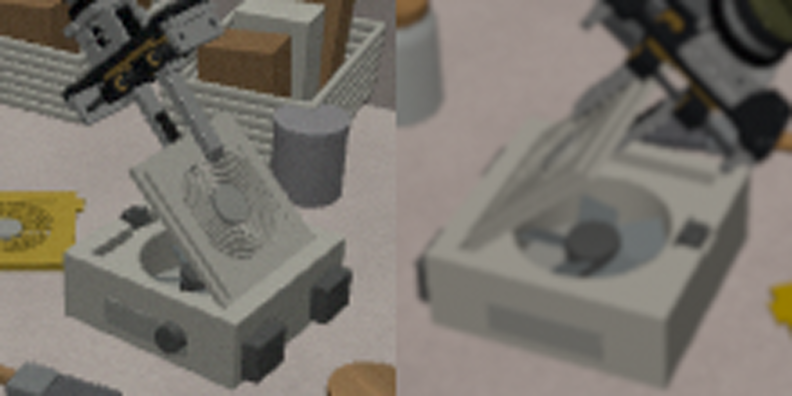

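The guard now leans on the rear finger with its lug edge in the foot-side corner (crop (225,295) to (315,240)). I'll keep opening so it settles on the rear finger.

Call:
send_rows([
  [0,0,0,0,0,0,0],
  [0,0,0,0,0,0,0],
  [0,0,0,0,0,0,0.4],
  [0,0,0,0,0,0,0.7],
  [0,0,0,0,0,0,1],
  [0,0,0,0,0,0,1],
  [0,0,0,0,0,0,1],
  [0,0,0,0,0,0,1],
])

```text
time_s: 13.25
ee_pos: [0.5328, 0.2055, 0.1774]
eef_rot: [2.382, 0.03, 1.423]
force: [-0.3, 1.0, -1.8]
grip_width: 0.0889
```

```bash
cat > see.py <<'E'
from g2 import *;from station import ctrl
import sys
t=sys.argv[1]
snap("scene","sc"+t);snap("side","si"+t)
a=cv2.imread(f"pics/sc{t}.png")[110:220,230:340];b=cv2.imread(f"pics/si{t}.png")[190:300,180:290]
cv2.imwrite(f"pics/v{t}.png",cv2.resize(np.hstack([a,b]),None,fx=3.6,fy=3.6,interpolation=2))
c=load(f"sc{t}.npz");P=cloud(c);px=c["pixels"].astype(int);W=Ro.from_euler("z",FA).as_matrix()
Q=((P-np.r_[FC,.062])@W)*1000
m=(c["z_map"]>0)&(abs(Q[...,1])<69)&(Q[...,2]>24)&(abs(Q[...,1])>25)&(Q[...,2]<140)&(Q[...,0]>-95)&(Q[...,0]<75)&(px.min(-1)>80)&((px.max(-1)-px.min(-1))<30)
q=Q[m]
if len(q)>40:
    w=np.ones(len(q),bool);A=np.c_[q[:,:2],np.ones(len(q))]
    for _ in range(8):
        s=np.linalg.lstsq(A[w],q[w,2],rcond=None)[0];r=q[:,2]-A@s;w=abs(r)<5
    print("guard phi",np.degrees(np.arctan(-s[0])).round(2),"roll",np.degrees(np.arctan(s[1])).round(2),"z0",s[2].round(1),w.sum(),"xmin",np.percentile(q[w,0],[.5,2]).round(1),"zmax",np.percentile(q[w,2],[98,99.5]).round(1))
m=(c["z_map"]>0)&(abs(Q[...,1])<95)&(Q[...,2]>24)&(Q[...,2]<140)&(Q[...,0]>-95)&(Q[...,0]<75)&(px.min(-1)>80)&((px.max(-1)-px.min(-1))<30)
print("y ext",np.percentile(Q[m][:,1],[.5,2,98,99.5]).round(1) if m.sum() else '')
E
python3 st.py 2.26; python3 see.py 13
```

```text
13.25 ('th', np.float64(47.5), 'roll', np.float64(-0.1), 'yaw', np.float64(0.1), 'lugs', [[80.8, -50.4, 0.5], [80.6, 49.6, 0.3]], 'F', array([-0.4,  0.9, -1.8]), 'M', array([0.07, 0.43, 0.02])) [ 0.49  0.19  1.96 -0.94  0.56  1.34]
guard phi 33.9 roll -0.2 z0 72.5 630 xmin [-50.  -46.1] zmax [101.8 104. ]
y ext [-80.  -78.3  71.2  75.5]
```

View pics/v13.png

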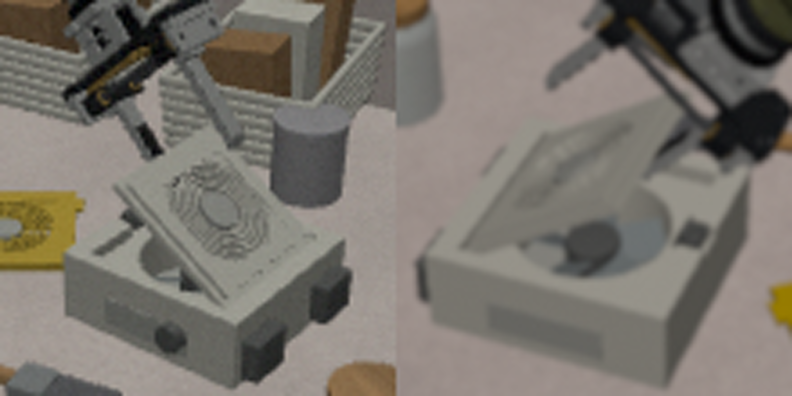

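Call:
send_rows([
  [1.5,0,0,0,-0.007,0.0015,1],
  [3,0,0,0,-0.014,0.003,1],
  [4.5,0,0,0,-0.021,0.0045,1],
  [6,0,0,0,-0.027,0.006,1],
  [6,0,0,0,-0.027,0.006,1],
])

```text
time_s: 13.85
ee_pos: [0.5173, 0.207, 0.1542]
eef_rot: [2.487, 0.031, 1.423]
force: [-1.3, 0.4, -0.9]
grip_width: 0.0942
```

```bash
python3 st.py 2.26; python3 see.py 14
```

```text
13.85 ('th', np.float64(53.54), 'roll', np.float64(0.04), 'yaw', np.float64(-0.09), 'lugs', [[52.4, -50.8, -32.3], [52.5, 49.2, -32.2]], 'F', array([-1.3,  0.3, -0.9]), 'M', array([0.06, 0.53, 0.02])) [ 0.49  0.2   1.96 -0.77  0.58  1.19]
guard phi 23.42 roll -0.32 z0 51.3 588 xmin [-66.8 -64.1] zmax [77.5 78.6]
y ext [-79.6 -78.5  71.   74.3]
```

View pics/v14.png

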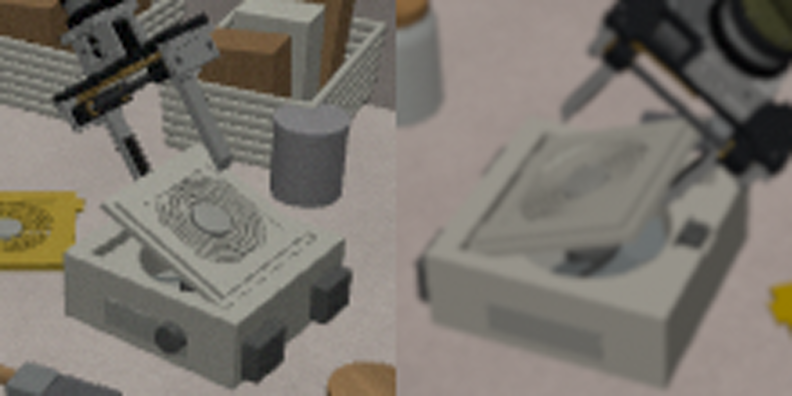

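Call:
send_rows([
  [1.2,0,0,0,-0.005,0.0015,1],
  [2.4,0,0,0,-0.01,0.003,1],
  [3.5,0,0,0,-0.0143,0.0045,1],
  [3.5,0,0,0,-0.0143,0.0045,1],
  [3.5,0,0,0,-0.0143,0.0045,1],
])

```text
time_s: 14.45
ee_pos: [0.509, 0.2079, 0.1423]
eef_rot: [2.547, 0.031, 1.423]
force: [-1.9, 0.2, -0.4]
grip_width: 0.094
```

```bash
python3 st.py 2.26; python3 see.py 15
```

```text
14.45 ('th', np.float64(56.96), 'roll', np.float64(0.12), 'yaw', np.float64(-0.19), 'lugs', [[36.3, -50.8, -49.0], [36.6, 49.2, -48.8]], 'F', array([-1.9, -0.1, -0.4]), 'M', array([0.15, 0.43, 0.01])) [ 0.48  0.21  1.95 -0.67  0.6   1.11]
guard phi 17.8 roll -0.3 z0 41.6 509 xmin [-72.7 -68.8] zmax [63.3 64. ]
y ext [-80.  -78.4  70.5  76.4]
```

View pics/v15.png

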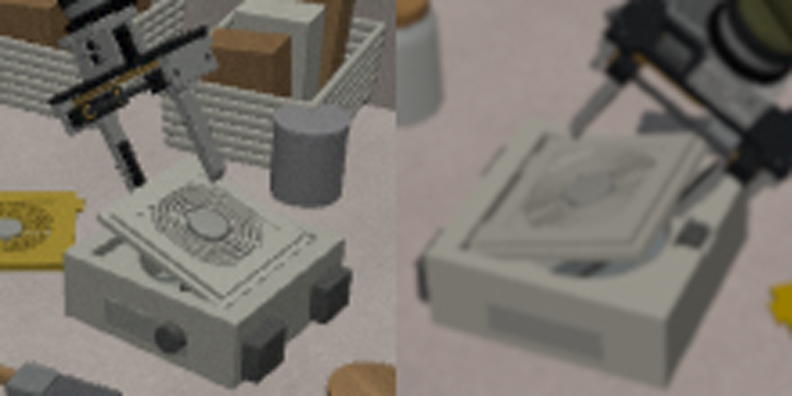

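Call:
send_rows([
  [0,0,0,0,0,-0.03,1],
  [0,0,0,0,0,-0.06,1],
  [0,0,0,0,0,-0.06,1],
  [0,0,0,0,0,-0.06,1],
  [0,0,0,0,0,-0.06,1],
])

```text
time_s: 15.05
ee_pos: [0.476, 0.2142, 0.1912]
eef_rot: [2.548, 0.031, 1.423]
force: [-0.7, -1.0, -0.4]
grip_width: 0.0939
```

```bash
python3 see.py 16
python3 - <<'E'
from h import *;from station import ctrl
show(ctrl.get_obs());snap("wrist","w16")
E
```

```text
guard phi 7.66 roll -0.06 z0 26.8 334 xmin [-80.6 -79.1] zmax [38.8 39.8]
y ext [-79.6 -76.8  72.5  76.6]
t 15.15 p [0.476  0.2141 0.191 ] 
R [[0.1472, 0.8229, 0.5488], [0.9886, -0.1049, -0.108], [-0.0313, 0.5585, -0.8289]] q [ 0.532  0.086  1.968 -0.603  0.714  1.058] F [ 0.1  0.8 -0.3] M [0.1  0.26 0.06] w 0.0943
```

View pics/v16.png

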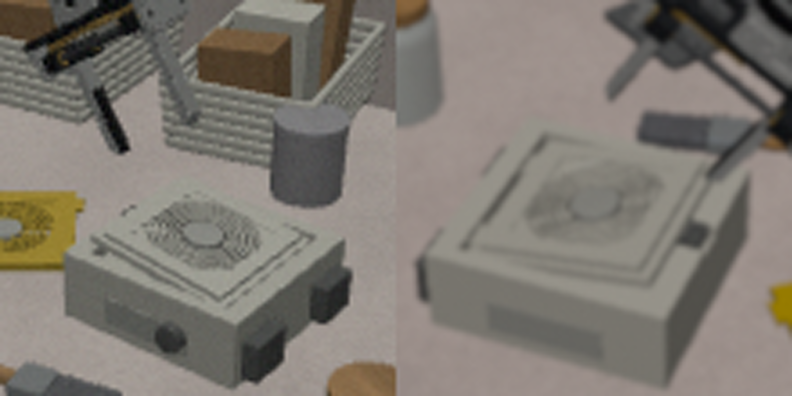

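View pics/w16.png

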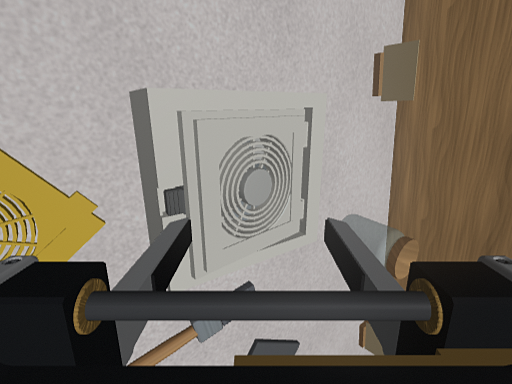

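Run:
```python
from tgt import *
im=cv2.imread("pics/w16.png")[80:290,120:340];cv2.imwrite("pics/w16c.png",cv2.resize(im,None,fx=2.8,fy=2.8,interpolation=2))
W=Ro.from_euler("z",FA).as_matrix()
c=load("w16.npz");P=cloud(c);Q=((P-np.r_[FC,.062])@W)*1000
ok=c["z_map"]>0
for y in(-60,-50,-30,-10,0,20,30,50,60,70):
    k=ok&(abs(Q[...,1]-y)<1.2)&(abs(Q[...,0])<105);q=Q[k];q=q[np.argsort(q[:,0])]
    b=[(int(x),round(float(np.median(q[abs(q[:,0]-x)<1.2,2])),1)) for x in list(range(-92,-60,3))+list(range(58,96,3)) if (abs(q[:,0]-x)<1.2).any()]
    print(y,b)
```

```text
-60 [(-86, 16.0), (-83, 32.6), (-80, 32.7), (-77, 32.5), (-74, 34.0), (-71, 38.1), (-68, 37.3), (-65, 36.7), (-62, 36.2), (58, 18.4), (61, 17.5), (64, 17.5), (67, 16.8), (79, 6.3), (82, 13.5), (85, 15.5), (88, 15.1), (91, 15.6), (94, 15.9)]
-50 [(-86, 28.2), (-83, 32.9), (-80, 33.3), (-77, 32.6), (-74, 33.8), (-71, 38.1), (-68, 37.5), (-65, 37.0), (-62, 35.6), (58, 18.9), (64, 17.9), (67, 17.5), (79, 6.4), (82, 11.4), (85, 15.7), (88, 8.3), (91, 15.5), (94, 15.9)]
-30 [(-83, 33.8), (-80, 33.8), (-77, 32.8), (-74, 35.0), (-71, 37.8), (-68, 37.9), (-65, 37.2), (-62, 36.2), (58, 18.8), (61, 17.7), (64, 17.2), (67, 16.7), (82, 11.2), (85, 15.9), (88, 15.4), (91, 16.0), (94, 15.8)]
-10 [(-92, 22.2), (-89, 22.4), (-86, 24.1), (-83, 33.3), (-80, 33.4), (-77, 32.4), (-74, 34.7), (-71, 37.9), (-68, 37.4), (-65, 36.8), (-62, 36.3), (58, 18.0), (61, 17.6), (64, 17.6), (67, 16.4), (73, 10.6), (79, 16.5), (82, 10.5), (85, 15.1), (88, 15.1), (91, 16.1), (94, 15.8)]
0 [(-92, 21.9), (-89, 22.3), (-86, 24.2), (-83, 33.3), (-80, 129.2), (-77, 221.6), (-74, 216.6), (-71, 212.9), (-68, 37.4), (-65, 36.8
[... 763 characters left out ...]
(-68, 37.1), (-65, 36.9), (-62, 36.3), (58, 17.9), (61, 18.0), (64, 17.5), (67, 17.2), (79, 6.9), (82, 12.1), (85, 16.4), (88, 15.3), (91, 15.2), (94, 15.3)]
60 [(-92, 16.1), (-89, 16.0), (-86, 16.1), (-83, 31.2), (-80, 33.2), (-77, 32.9), (-74, 33.4), (-71, 37.7), (-68, 37.0), (-65, 37.0), (-62, 36.4), (58, 18.4), (61, 17.8), (64, 17.4), (67, 16.9), (79, 6.1), (82, 13.3), (85, 15.2), (88, 15.1), (91, 16.5), (94, 15.6)]
70 [(-92, 15.7), (-89, 15.6), (-86, 16.2), (-83, 29.3), (-80, 33.4), (-77, 32.1), (-74, 32.9), (-71, 37.5), (-68, 37.0), (-65, 37.0), (-62, 37.0), (58, 18.5), (61, 18.2), (64, 17.3), (67, 16.8), (76, 8.9), (79, 7.0), (82, 10.9), (85, 15.0), (88, 15.4), (91, 15.5), (94, 15.9)]
```

View pics/w16c.png

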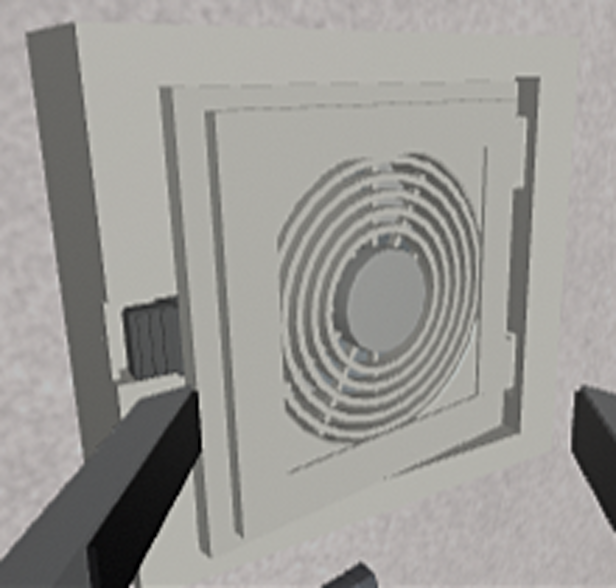

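```bash
cat > dn.py <<'E'
from tgt import *
def down(x,y,z):
    W=Ro.from_euler("z",FA).as_matrix()
    R=W@np.array([[-1,0,0],[0,1,0],[0,0,-1.]])
    return W@np.array([x,y,0])/1000+np.r_[FC,z],R
def fanxyz(o):
    p,R=pose(o);W=Ro.from_euler("z",FA).as_matrix();return ((W.T@(p-np.r_[FC,0]))*1000).round(1),(W.T@R).round(3).tolist(),"F",(W.T@np.array(o["force"])).round(1),"M",np.array(o["moment"]).round(2)
E
python3 - <<'E'
from dn import *;from station import ctrl
o=ctrl.get_obs();print(fanxyz(o));print(rel(o,*down(-100,0,.22)))
E
```

```text
(array([-72.7,   1.3, 191.1]), [[0.026, 0.83, 0.558], [0.999, -0.004, -0.04], [-0.031, 0.558, -0.829]], 'F', array([ 0.1,  0.2, -0.2]), 'M', array([0.06, 0.24, 0.01]))
(array([ 24.93,  28.35, -88.  ]), array([-0.0029, -0.0065, -0.0391]))
```

Call:
send_rows([
  [2,2.3,-7,0,-0.001,-0.02,1],
  [4,4.6,-14,0,-0.002,-0.039,1],
  [6,7,-21,-0.001,-0.003,-0.039,1],
  [8,9.2,-28.5,-0.001,-0.004,-0.039,1],
  [10,11.5,-35.5,-0.001,-0.004,-0.039,1],
  [12,13.8,-43,-0.002,-0.005,-0.039,1],
  [14.2,16.1,-50,-0.002,-0.006,-0.039,1],
  [16.2,18.4,-57,-0.003,-0.0065,-0.039,1],
])

```text
time_s: 16.0
ee_pos: [0.4488, 0.216, 0.2202]
eef_rot: [2.95, 0.123, 2.469]
force: [0.4, 0.3, -0.1]
grip_width: 0.0942
```

Run:
```python
from dn import *;from station import ctrl
o=ctrl.get_obs();show(o);print(fanxyz(o));print(rel(o,*down(-100,0,.22)))
```

```text
t 16.0 p [0.4488 0.216  0.2202] 
R [[-0.7765, 0.5932, 0.2125], [0.6181, 0.7826, 0.0741], [-0.1224, 0.1889, -0.9743]] q [ 0.38   0.066  1.823 -0.012  1.025 -0.525] F [ 0.4  0.3 -0.1] M [0.01 0.1  0.04] w 0.0942
(array([-9.990e+01, -2.000e-01,  2.202e+02]), [[-0.846, 0.493, 0.202], [0.519, 0.849, 0.099], [-0.122, 0.189, -0.974]], 'F', array([ 0.4,  0.3, -0.1]), 'M', array([0.01, 0.1 , 0.04]))
(array([  8.75,   9.84, -30.71]), array([0.0002, 0.0001, 0.0002]))
```

Call:
send_rows([
  [2.2,2.5,-7.7,0,0,0,1],
  [4.4,5,-15.4,0,0,0,1],
  [6.6,7.4,-23,0,0,0,1],
  [8.7,9.8,-30.7,0,0,0,1],
  [8.7,9.8,-30.7,0,0,0,1],
  [8.7,9.8,-30.7,0,0,0,1],
])

```text
time_s: 16.6
ee_pos: [0.4488, 0.2162, 0.2201]
eef_rot: [3.139, 0.003, 3.01]
force: [-0.3, 0.4, 0.6]
grip_width: 0.0939
```

```bash
cat > gm.py <<'E'
from dn import *;from station import ctrl
import sys
o=ctrl.get_obs();show(o);print(fanxyz(o))
t=sys.argv[1];c=snap("wrist","w"+t);P=cloud(c);W=Ro.from_euler("z",FA).as_matrix();Q=((P-np.r_[FC,.062])@W)*1000
ok=c["z_map"]>0
for y in(-65,-40,-30,-5,5,30,40,65):
    k=ok&(abs(Q[...,1]-y)<1.2)&(abs(Q[...,0])<105)&(Q[...,2]<60);q=Q[k]
    print(y,[(int(x),round(float(np.median(q[abs(q[:,0]-x)<.8,2])),1)) for x in list(range(-90,-60,2))+list(range(62,92,2)) if (abs(q[:,0]-x)<.8).any()])
k=ok&(abs(Q[...,0])<62)&(abs(Q[...,1])<85)&(abs(Q[...,1])>72)&(Q[...,2]<60)
q=Q[k];A=np.c_[q[:,:2],np.ones(len(q))]
E
python3 gm.py 17
```

```text
t 16.6 p [0.4488 0.2162 0.2201] 
R [[-0.9914, 0.1308, 0.0038], [0.1308, 0.9914, 0.0019], [-0.0035, 0.0024, -1.0]] q [ 0.375  0.186  1.673  0.     1.278 -1.064] F [-0.3  0.4  0.6] M [ 0.1  -0.03  0.03] w 0.0939
(array([-100. ,    0. ,  220.1]), [[-1.0, 0.009, 0.004], [0.009, 1.0, 0.002], [-0.003, 0.002, -1.0]], 'F', array([-0.3,  0.3,  0.6]), 'M', array([ 0.1 , -0.03,  0.03]))
-65 [(-90, 16.4), (-88, 15.8), (-86, 15.7), (-84, 32.0), (-82, 33.5), (-80, 33.4), (-78, 32.9), (-76, 32.4), (-74, 34.9), (-72, 37.5), (-70, 38.4), (-68, 37.0), (-66, 37.1), (-64, 36.3), (-62, 36.7), (80, 16.6), (82, 15.3), (84, 15.4), (86, 15.8), (88, 16.3)]
-40 [(-90, 14.3), (-88, 15.5), (-86, 27.9), (-84, 32.1), (-82, 33.1), (-80, 33.6), (-78, 32.5), (-76, 32.6), (-74, 34.5), (-72, 38.5), (-70, 37.6), (-68, 37.5), (-66, 37.5), (-64, 36.6), (-62, 35.8), (80, 16.3), (82, 15.7), (84, 16.0), (86, 16.3), (88, 14.6), (90, 17.1)]
-30 [(-90, 15.6), (-88, 16.3), (-86, 16.3), (-84, 32.1), (-82, 33.5), (-80, 32.5), (-78, 32.5), (-76, 32.4), (-74, 35.6), (-72, 37.9), (-70, 36.8), (-68, 37.5), (-66, 36.8), (-64, 36.4), (-
[... 640 characters left out ...]
2.9), (-78, 32.7), (-76, 32.4), (-74, 34.5), (-72, 37.6), (-70, 37.4), (-68, 37.1), (-66, 37.2), (-64, 36.8), (-62, 35.7), (82, 15.0), (84, 15.7), (86, 15.3), (88, 16.3), (90, 16.0)]
40 [(-90, 16.7), (-88, 15.5), (-86, 15.9), (-84, 31.2), (-82, 33.2), (-80, 33.2), (-78, 32.4), (-76, 32.3), (-74, 34.6), (-72, 37.5), (-70, 37.1), (-68, 36.5), (-66, 37.0), (-64, 36.6), (-62, 35.1), (82, 15.5), (84, 15.1), (86, 16.0), (88, 15.9), (90, 15.2)]
65 [(-90, 16.0), (-88, 15.4), (-86, 16.8), (-84, 28.5), (-82, 33.8), (-80, 33.4), (-78, 32.6), (-76, 32.4), (-74, 35.4), (-72, 37.8), (-70, 37.7), (-68, 36.7), (-66, 36.5), (-64, 36.8), (-62, 36.8), (82, 15.6), (84, 15.5), (86, 14.9), (88, 15.1), (90, 15.0)]
```

View pics/w17.png

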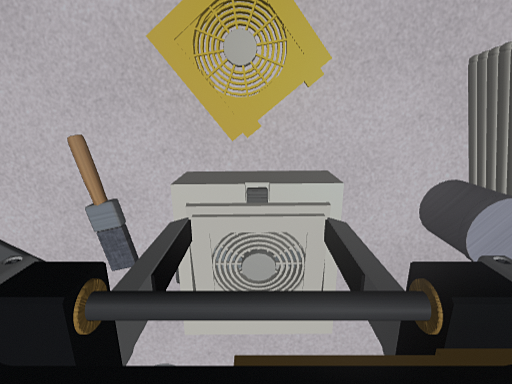

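Call:
send_rows([
  [0,0,0,0.003,0,0.04,1],
  [0,0,0,0.003,0,0.08,1],
  [0,0,0,0.003,0,0.11,1],
  [0,0,0,0.003,0,0.1195,1],
  [0,0,0,0.003,0,0.1195,1],
  [0,0,0,-0.004,0,0.1195,1],
  [0,0,0,-0.008,0,0.1195,1],
  [0,0,0,-0.008,0,0.1195,1],
])

```text
time_s: 17.45
ee_pos: [0.4581, 0.2155, 0.1024]
eef_rot: [3.139, 0.005, 3.014]
force: [-0.0, -0.2, -0.0]
grip_width: 0.0941
```

Run:
```python
from dn import *;from station import ctrl
o=ctrl.get_obs();print(o["time_s"],fanxyz(o))
```

```text
17.45 (array([-90.6,   0.5, 102.4]), [[-1.0, 0.005, 0.005], [0.005, 1.0, 0.003], [-0.005, 0.003, -1.0]], 'F', array([-0. , -0.2, -0. ]), 'M', array([ 0.06, -0.11, -0.04]))
```

Call:
send_rows([
  [0,0,0,-0.001,0,0.001,1],
  [0,0,0,-0.002,0,0.001,1],
  [0,0,0,-0.003,0,0.001,1],
  [0,0,0,-0.004,0,0.001,1],
  [0,0,0,-0.004,0,0.001,1],
])

```text
time_s: 17.95
ee_pos: [0.4611, 0.215, 0.1003]
eef_rot: [3.14, 0.003, 3.015]
force: [-0.5, -0.3, 0.7]
grip_width: 0.0942
```

```bash
python3 - <<'E'
from dn import *;from station import ctrl
o=ctrl.get_obs();print(o["time_s"],fanxyz(o))
E
python3 see.py 18
```

```text
17.95 (array([-87.6,   0.3, 100.3]), [[-1.0, 0.005, 0.003], [0.005, 1.0, 0.002], [-0.003, 0.002, -1.0]], 'F', array([-0.5, -0.4,  0.7]), 'M', array([ 0.08, -0.1 , -0.  ]))
guard phi 24.37 roll -1.17 z0 10.7 95 xmin [-93.8 -91.6] zmax [54.2 57.2]
y ext [-80.9 -79.4  73.   78.2]
```

View pics/v18.png

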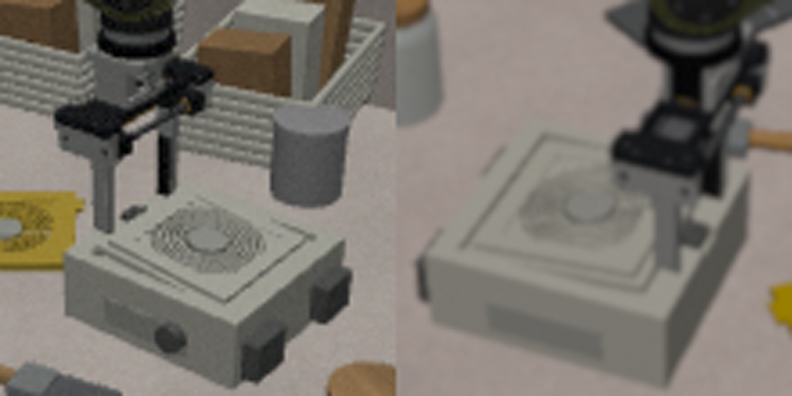

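Call:
send_rows([
  [0,0,0,-0.001,0,0,1],
  [0,0,0,-0.0015,0,0,1],
  [0,0,0,-0.0015,0,0,1],
])

```text
time_s: 18.35
ee_pos: [0.462, 0.2147, 0.0999]
eef_rot: [3.14, 0.002, 3.015]
force: [-5.3, 0.1, 0.0]
grip_width: 0.0942
```

Run:
```python
from dn import *;from station import ctrl
o=ctrl.get_obs();print(o["time_s"],fanxyz(o))
```

```text
18.35 (array([-86.7,   0.1,  99.9]), [[-1.0, 0.005, 0.002], [0.005, 1.0, 0.001], [-0.002, 0.001, -1.0]], 'F', array([-5.3, -0.5,  0. ]), 'M', array([0.06, 0.91, 0.1 ]))
```

Call:
send_rows([
  [0,0,0,0.005,0,0,1],
  [0,0,0,0.012,0,-0.005,1],
  [0,0,0,0.012,0,-0.04,1],
  [0,0,0,0.012,0,-0.07,1],
  [0,0,0,0.012,0,-0.07,1],
])

```text
time_s: 18.85
ee_pos: [0.4515, 0.2169, 0.1745]
eef_rot: [3.136, 0.01, 3.015]
force: [0.4, -0.5, -0.4]
grip_width: 0.094
```

```bash
python3 gm.py 19 | sed -n '3p;6,13p'; python3 see.py 19; python3 -c "
import cv2
a=cv2.imread('pics/w19.png');cv2.imwrite('pics/w19b.png',a[120:384,100:412])"
```

```text
(array([-97.3,   1.1, 174.5]), [[-1.0, 0.005, 0.01], [0.005, 1.0, 0.005], [-0.01, 0.006, -1.0]], 'F', array([ 0.5, -0.5, -0.4]), 'M', array([ 0.04, -0.09, -0.01]))
-30 [(-90, 15.8), (-88, 16.0), (-86, 16.0), (-84, 16.1), (-80, 18.0), (-78, 24.7), (-76, 1.6), (-74, 2.1), (-72, 24.2), (-70, 23.7), (-68, 28.5), (-66, 29.5), (-64, 29.8), (-62, 29.7), (62, 17.1), (64, 16.9), (66, 16.4), (68, 16.6), (70, 16.1), (72, 16.3), (80, 12.5), (82, 15.4), (84, 15.6), (86, 15.5), (88, 15.3), (90, 15.6)]
-5 [(-90, 22.1), (-88, 22.6), (-86, 23.6), (-84, 25.3), (-82, 21.6), (-80, 20.0), (-78, 24.1), (-76, 24.2), (-74, 24.3), (-72, 24.0), (-70, 24.0), (-68, 27.5), (-66, 29.6), (-64, 29.3), (-62, 29.1), (62, 17.9), (64, 17.0), (66, 17.5), (68, 16.8), (70, 17.6), (72, 16.2), (80, 10.5), (82, 14.3), (84, 15.5), (86, 16.5), (88, 16.1), (90, 15.7)]
5 [(-90, 22.6), (-88, 23.3), (-86, 24.6), (-84, 25.8), (-82, 21.3), (-80, 18.1), (-78, 25.0), (-76, 24.4), (-74, 24.0), (-72, 23.3), (-70, 23.9), (-68, 27.8), (-66, 30.1), (-64, 29.9), (-62, 29.3), (62, 17.2), (64, 17.0), (66, 17.2), (68, 16.8), (70, 16.4), (72, 1
[... 498 characters left out ...]
4.3), (-76, 23.7), (-74, 1.6), (-72, 23.7), (-70, 23.5), (-68, 27.1), (-66, 30.4), (-64, 29.7), (-62, 28.6), (62, 17.5), (64, 17.2), (66, 16.9), (68, 16.6), (70, 16.4), (72, 16.4), (80, 13.5), (82, 15.7), (84, 15.5), (86, 15.0), (88, 15.8), (90, 15.4)]
65 [(-90, 16.4), (-88, 15.7), (-86, 15.8), (-84, 16.0), (-82, 15.4), (-80, 18.9), (-78, 23.8), (-76, 24.8), (-74, 0.7), (-72, 24.6), (-70, 23.2), (-68, 25.7), (-66, 28.9), (-64, 29.2), (-62, 28.6), (62, 17.1), (64, 17.0), (66, 16.9), (68, 16.6), (70, 16.2), (72, 17.0), (80, 11.6), (82, 14.4), (84, 14.9), (86, 15.2), (88, 16.2), (90, 15.8)]
guard phi 2.74 roll -0.09 z0 25.1 180 xmin [-76.2 -75.3] zmax [31.3 32.1]
y ext [-76.5 -73.5  71.6  75.3]
```

View pics/w19b.png

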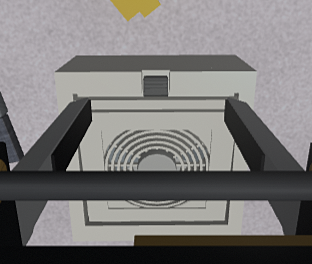

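View pics/v19.png

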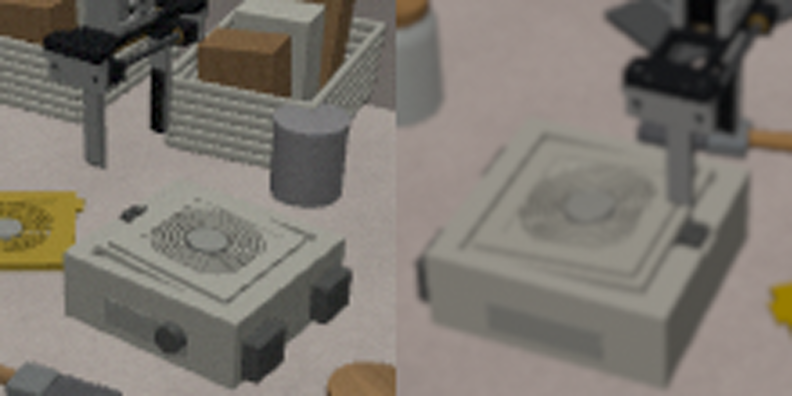

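Run:
```python
from dn import *;from station import ctrl
o=ctrl.get_obs();print(fanxyz(o)[0]);print(rel(o,*down(-59,0,.174)),rel(o,*down(-59,0,.118)))
```

```text
[-9.880e+01  1.000e-01  1.699e+02]
(array([ 0.11,  0.18, -0.27]), array([-0.0398,  0.0001, -0.004 ])) (array([ 0.11,  0.18, -0.27]), array([-0.0397, -0.    ,  0.052 ]))
```

Call:
send_rows([
  [0,0,0,-0.02,0,0,1],
  [0,0,0,-0.0398,0,0.005,1],
  [0,0,0,-0.0398,0,0.03,1],
  [0,0,0,-0.0398,0,0.05,1],
  [0,0,0,-0.0398,0,0.055,1],
  [0,0,0,-0.0398,0,0.057,1],
  [0,0,0,-0.0398,0,0.057,1],
])

```text
time_s: 19.7
ee_pos: [0.4901, 0.2113, 0.1137]
eef_rot: [3.139, 0.003, 3.015]
force: [-0.2, 0.3, 0.1]
grip_width: 0.0938
```

Run:
```python
from dn import *;from station import ctrl
o=ctrl.get_obs();print(o["time_s"],fanxyz(o))
```

```text
19.7 (array([-58.4,   0.2, 113.7]), [[-1.0, 0.005, 0.003], [0.005, 1.0, 0.002], [-0.003, 0.002, -1.0]], 'F', array([-0.2,  0.3,  0.1]), 'M', array([ 0.1 , -0.06,  0.03]))
```

Call:
send_rows([
  [0,0,0,0,0,0.002,1],
  [0,0,0,0,0,0.004,1],
  [0,0,0,0,0,0.006,1],
  [0,0,0,0,0,0.008,1],
  [0,0,0,0,0,0.009,1],
])

```text
time_s: 20.2
ee_pos: [0.4903, 0.2114, 0.105]
eef_rot: [3.139, 0.004, 3.015]
force: [0.5, -0.4, 0.1]
grip_width: 0.094
```

Call:
send_rows([
  [0,0,0,0,0,0.0015,1],
  [0,0,0,0,0,0.003,1],
  [0,0,0,0,0,0.0045,1],
  [0,0,0,0,0,0.006,1],
])

```text
time_s: 20.6
ee_pos: [0.4899, 0.2113, 0.0982]
eef_rot: [3.14, 0.003, 3.015]
force: [-0.4, 0.0, 0.2]
grip_width: 0.0939
```

Run:
```python
from dn import *;from station import ctrl
o=ctrl.get_obs();print(o["time_s"],fanxyz(o))
```

```text
20.6 (array([-58.5,   0.2,  98.2]), [[-1.0, 0.005, 0.003], [0.005, 1.0, 0.002], [-0.003, 0.002, -1.0]], 'F', array([-0.4, -0. ,  0.2]), 'M', array([ 0.06, -0.04, -0.02]))
```

```bash
python3 see.py 20; python3 -c "
from h import *
snap('wrist','w20')
a=cv2.imread('pics/w20.png');cv2.imwrite('pics/w20b.png',cv2.resize(a[150:384,80:432],None,fx=2,fy=2))"
```

```text
guard phi 11.03 roll 56.43 z0 139.2 13 xmin [-66.9 -66.6] zmax [71.1 71.3]
y ext [-83.2 -82.   62.4  68.8]
```

View pics/v20.png

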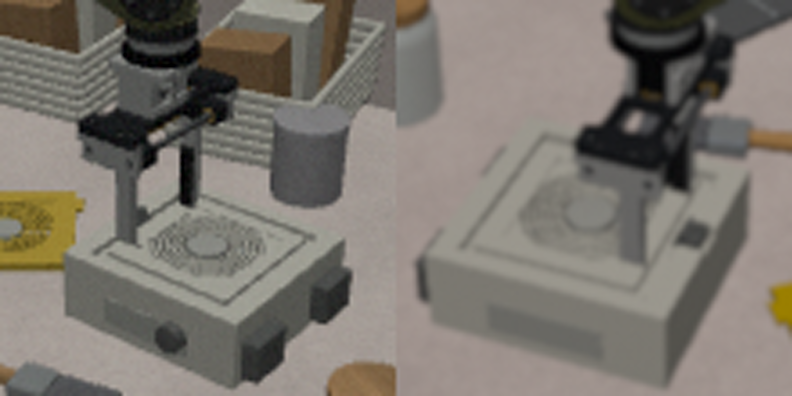

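View pics/w20b.png

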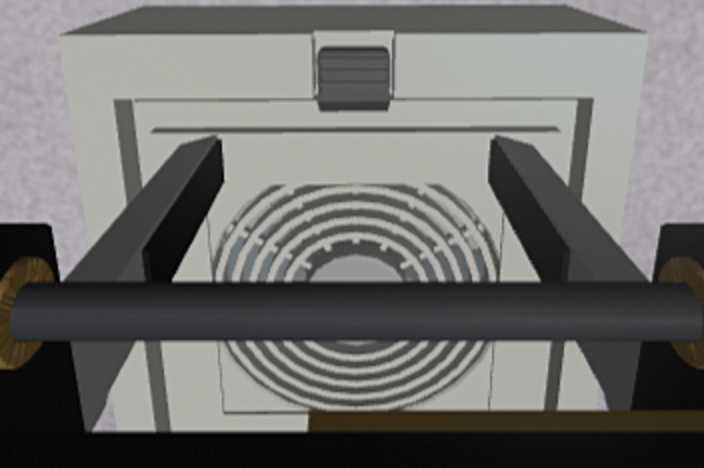

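The wrist crop (353,105) shows the catch nose over the guard's top edge, so it snapped during the press. One light confirming press, then I'll retreat.

Call:
send_rows([
  [0,0,0,0,0,0.0015,1],
  [0,0,0,0,0,0.0025,1],
  [0,0,0,0,0,0.003,1],
  [0,0,0,0,0,0.003,1],
])

```text
time_s: 21.15
ee_pos: [0.49, 0.2112, 0.0954]
eef_rot: [3.14, 0.003, 3.015]
force: [-1.0, 0.5, 1.1]
grip_width: 0.094
```

Run:
```python
from dn import *;from station import ctrl
o=ctrl.get_obs();print(o["time_s"],fanxyz(o))
```

```text
21.15 (array([-58.4,   0.1,  95.4]), [[-1.0, 0.005, 0.003], [0.005, 1.0, 0.002], [-0.003, 0.002, -1.0]], 'F', array([-1. ,  0.3,  1.1]), 'M', array([-0.13,  0.12, -0.02]))
```

Call:
send_rows([
  [0,0,0,0,0,0.0007,1],
  [0,0,0,0,0,0.0014,1],
  [0,0,0,0,0,0.0014,1],
])

```text
time_s: 21.45
ee_pos: [0.4902, 0.2112, 0.0952]
eef_rot: [3.14, 0.004, 3.015]
force: [-6.1, -2.7, 17.4]
grip_width: 0.0937
```

Call:
send_rows([
  [0,0,0,0,0,-0.003,1],
  [0,0,0,0,0,-0.04,1],
  [0,0,0,0.02,0,-0.08,1],
  [0,0,0,0.05,0,-0.11,1],
  [0,0,0,0.07,0,-0.13,1],
  [0,0,0,0.07,0,-0.13,1],
  [0,0,0,0.07,0,-0.13,1],
])

```text
time_s: 22.15
ee_pos: [0.4204, 0.22, 0.2235]
eef_rot: [3.139, 0.004, 3.015]
force: [0.4, 0.1, 0.4]
grip_width: 0.0942
```

```bash
python3 gm.py 21; python3 see.py 21
python3 - <<'E'
from dn import *
a=cv2.imread("pics/w21.png");cv2.imwrite("pics/w21b.png",cv2.resize(a[150:384,130:382],None,fx=2.5,fy=2.5))
c=load("w21.npz");P=cloud(c);W=Ro.from_euler("z",FA).as_matrix();Q=((P-np.r_[FC,.062])@W)*1000
ok=c["z_map"]>0
q=Q[ok&(abs(Q[...,1])<69)&(Q[...,2]>9)&(Q[...,2]<20)&(abs(Q[...,0])<69)&((abs(Q[...,0])>53)|(abs(Q[...,1])>60))]
A=np.c_[q[:,:2],np.ones(len(q))];s=np.linalg.lstsq(A,q[:,2],rcond=None)[0];print("bezel plane tilt deg",np.degrees(s[:2]).round(2),"z",s[2].round(1))
r=Q[ok&(abs(Q[...,2]-15.5)<3)&((abs(Q[...,0])>86)|(abs(Q[...,1])>86))&(abs(Q[...,0])<103)&(abs(Q[...,1])<97)]
A=np.c_[r[:,:2],np.ones(len(r))];s=np.linalg.lstsq(A,r[:,2],rcond=None)[0];print("rim plane tilt",np.degrees(s[:2]).round(2),"z",s[2].round(1))
E
```

```text
t 22.15 p [0.4204 0.22   0.2235] 
R [[-0.992, 0.1262, 0.004], [0.1262, 0.992, 0.0018], [-0.0038, 0.0023, -1.0]] q [ 0.405  0.129  1.731  0.     1.277 -1.039] F [0.4 0.1 0.4] M [ 0.09 -0.02 -0.01] w 0.0942
(array([-128.6,    0.3,  223.5]), [[-1.0, 0.004, 0.004], [0.004, 1.0, 0.002], [-0.004, 0.002, -1.0]], 'F', array([0.4, 0.2, 0.4]), 'M', array([ 0.09, -0.02, -0.01]))
-65 [(-90, 15.0), (-88, 16.5), (-86, 15.9), (-84, 15.5), (-80, 9.5), (-78, 8.4), (-76, 8.1), (-74, 8.7), (-72, 8.9), (-70, 11.2), (-68, 14.5), (-66, 15.9), (-64, 14.2), (-62, 14.1), (62, 14.8), (64, 14.3), (66, 14.2), (68, 14.1), (70, 14.6), (78, 9.2), (80, 11.0), (82, 16.3), (84, 16.8), (86, 15.5), (88, 15.6), (90, 15.6)]
-40 [(-90, 16.8), (-88, 16.0), (-86, 15.1), (-84, 15.9), (-80, 9.2), (-78, 9.3), (-76, 9.3), (-74, 7.4), (-72, 8.8), (-70, 12.4), (-68, 14.9), (-66, 14.7), (-64, 14.7), (-62, 14.1), (62, 14.4), (64, 14.8), (66, 14.8), (68, 14.6), (70, 14.3), (78, 9.6), (80, 12.1), (82, 15.7), (84, 17.2), (86, 16.1), (88, 15.4), (90, 15.3)]
-30 [(-90, 14.1), (-88, 14.8), (-86, 14.4), (-84, 16.0), (-78, 9.1), (-76, 9.0)
[... 1163 characters left out ...]
, (-78, 8.3), (-76, 8.9), (-74, 8.4), (-72, 8.5), (-70, 12.6), (-68, 14.6), (-66, 14.2), (-64, 14.2), (-62, 14.9), (62, 13.8), (64, 15.0), (66, 15.1), (68, 14.3), (70, 14.5), (72, 14.6), (78, 9.6), (80, 14.8), (82, 15.0), (84, 15.6), (86, 16.1), (90, 15.5)]
65 [(-90, 15.4), (-88, 15.0), (-86, 15.6), (-84, 15.0), (-82, 15.5), (-78, 8.8), (-76, 8.8), (-74, 8.9), (-72, 8.8), (-70, 10.9), (-68, 14.7), (-66, 13.9), (-64, 14.2), (-62, 14.5), (62, 15.1), (64, 14.5), (66, 14.0), (68, 14.5), (70, 15.4), (72, 14.0), (78, 8.9), (80, 12.5), (82, 15.5), (84, 15.4), (86, 15.2), (88, 16.3), (90, 15.8)]
y ext [10.6 10.6 10.8 10.8]
bezel plane tilt deg [-0.04 -0.07] z 14.7
rim plane tilt [-0.05 -0.03] z 15.7
```

View pics/w21b.png

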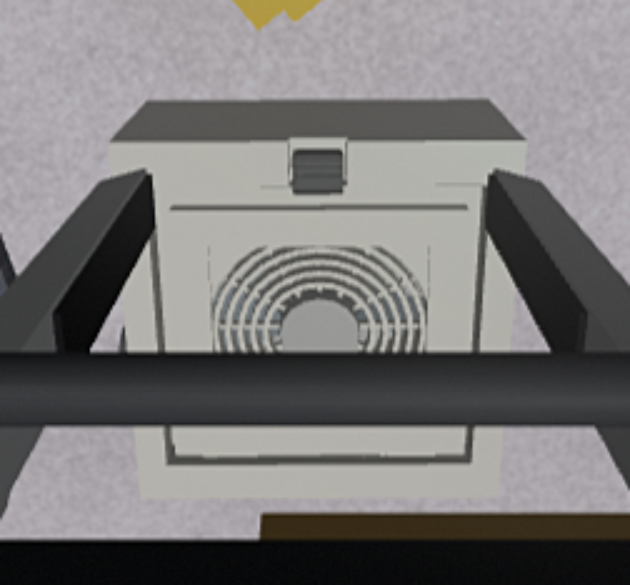

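View pics/v21.png

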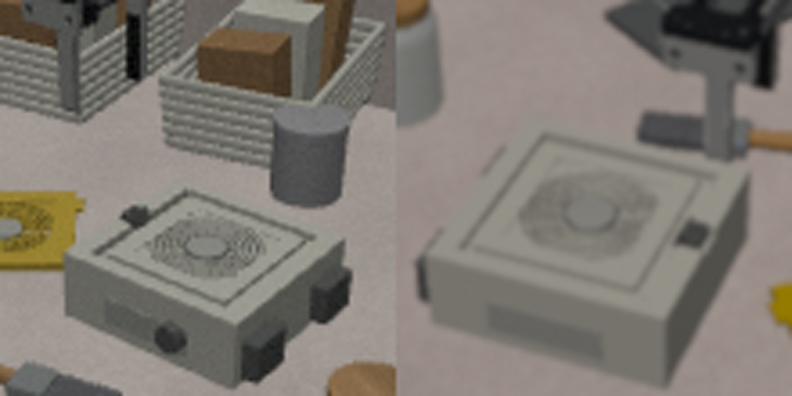

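Run:
```python
from dn import *
W=Ro.from_euler("z",FA).as_matrix()
for t in("w3","w17","w21"):
    c=load(t+".npz");P=cloud(c);Q=((P-np.r_[FC,.062])@W)*1000;px=c["pixels"].astype(int)
    k=(c["z_map"]>0)&(abs(Q[...,1])<9)&(Q[...,0]<-70)&(Q[...,0]>-100)&(px.max(-1)<120)&(Q[...,2]>9)&(Q[...,2]<28)
    print(t,"catch x",np.percentile(Q[k][:,0],[1,50,99,100]).round(1) if k.sum() else None,k.sum())
a=load("scene0.npz")["pixels"].astype(int);b=load("sc21.npz")["pixels"].astype(int)
for n,(x0,x1,y0,y1) in dict(jar=(312,350,208,260),tin=(303,330,137,168),brushhead=(240,268,212,230),box=(120,180,285,345)).items():
    print(n,abs(a[y0:y1,x0:x1]-b[y0:y1,x0:x1]).mean().round(2))
```

```text
w3 catch x [-99.4 -86.  -76.4 -76.1] 280
w17 catch x [-99.6 -91.5 -84.9 -84.9] 229
w21 catch x [-99.8 -90.7 -75.5 -70.1] 243
jar 5.54
tin 4.74
brushhead 7.96
box 4.79
```

Run:
```python
from station import ctrl
print(ctrl.hand_in())
```

```text
the job is handed in; nothing more can be done
None
```

The guard is back on the fan: lugs hooked under the lip, lying flat in the recess, and held by the catch. I handed the job in at about 22 s of the 61 s allowed. The gripper is open and clear of everything.

**What happened on the way**
- I gripped the guard by its top bar, lifted it out of the rack and tilted it about 47° over the fan.
- The first insertion tries met resistance, up to about 38 N. The guard had turned about 2.3° in the grip, so the lugs missed their windows. I backed off, gripped harder, corrected the angle, and the lugs then went in freely.
- I let the guard down on the rear finger as the jaws opened. It then slid about 5 mm off the lip side and rested on top of the catch, so I pushed it home with both fingertips until about 5 N of resistance.
- Pressing the top bar snapped the catch. A final press against the seated guard read 17 N.

**Last checks (wrist camera)**
- **Flatness:** the front face is within 0.1° of level, and the rim is at the same height at both ends, about 8.5 mm above the ledge against a nominal 8. The camera reads about 0.7 mm high.
- **Position:** the lug edge is about 1 mm from the lip wall.
- **Catch:** its nose is at −76 mm, the same as at rest, and shows over the guard's edge.
- **Bystanders:** I never moved the arm close to the jar, tin, box or brush. I compared the pictures only by average pixel difference (about 5, and 8 for the brush). I had no baseline to judge those by, so this is not a position measurement.

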